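# Change over the lamp unit: stone markers

### The arm

A 7-joint arm with a two-finger parallel gripper is mounted at the origin on the work surface. World frame = base frame: x ahead of the robot, y to its left, z up, the work surface at z = 0. Lengths are in mm, angles in rad, forces in N, time in s.
With the tool pointing down it reaches from about 350 to 900 mm from the base axis. Payload 19.9 kg.
Tool frame: the origin (TCP) lies midway between the tips of the shut fingers; the grasp point (between the pads) lies behind it (env.tcp_to_grasp is the z of the grasp point in the tool frame, in mm); z points along the fingers, x is the direction in which the jaws open and shut, and the axes are right-handed (so a half turn about z gives the same grasp; the last joint's range is limited). The gripper opens to 85 mm and grips with 20 to 120 N. Pads are 22 mm wide; open, the fingers measure 114 mm over their backs; the gripper's body (76 mm by 85 mm) begins 54 mm behind the grasp point. The pads swing forward as they close: fully open they stand 13 mm farther back than shut.
Start: joints at [-1.377, 0.417, -0.01, 1.614, 0.005, 1.111, -0.053], TCP at [146.004, 607.688, 231.26] pointing down, gripper open.
Joint ranges: [-2.81, 2.81], [-0.39, 2.02], [-1.27, 1.25], [0.06, 2.57], [-1.19, 4.33], [0.19, 2], [-2.82, 2.82]. Speed limits (rad/s): [1.89, 1.89, 2.39, 2.39, 3.01, 3.01, 3.01].

### API

Orientations are given as a unit quaternion [x, y, z, w].
In Python, from bench import env gives the robot as it stands.
- The arm moves only by the tool step_arm, never from a script. Its argument "increments" is one flat list of numbers, 5 for each row, row after row: the closure in counts, from 0 (fully open) to 255 (shut), then the shift along the tool's x, y, z in mm, then the turn about the tool's z in rad. A call has 1 to 5 rows; each row shifts and turns the commanded pose from where the row before left it, along the tool's axes as they then stand; what a row does not reach is not made up. A row lasts 1/12 s, in which the tool goes at most 41.7 mm and 7.16 degrees, less where a joint would pass 70% of its speed; a pose out of reach is approached as far as the arm can. A call with a gripper value outside its range is refused whole. The fingers move at their own pace and stop on an object; "squeeze" is the grip in N (left out, the last holds). Time passes only in rows, so rows that do not move let the fingers close. It gives the time, the measured TCP pose, the force and the opening at its end, in the units of the state.
- env.observe(): the state, without advancing time (a new reading comes with each control period).
- env.read_camera(name): name is "scene" or "top" or "wrist"; returns a dict with "pixels" (400x640x3 uint8, red, green, blue), "depth" (400x640 float32, mm along the optical axis (not along the pixel's ray), 0 where there is no reading), "fx", "fy", "cx", "cy" (pixels), "rvec" (rotation vector, rad) and "tvec" (3), from world to camera coordinates, as OpenCV has them; the wrist camera has in their place "mount" (4x4, takes a point from camera to tool coordinates, whose origin is the TCP and whose axes are the tool frame's). Camera axes: x right, y down, z forward; pixel columns grow to the right and rows downward; lengths in mm; the calibration is good to about 2 mm. A picture is of the moment at which its call begins: read the wrist's pose just before it.
- env.hand_in(): hands the job in, once; it reports no verdict.
The state is a dict: "t": time; "joint_pos": joint angles; "joint_vel": joint speeds; "tau": joint torques, N m; "eef_pos": TCP position; "orientation": TCP orientation; "force": force on the tool from outside, world axes, zero at the start; "ft_torque": the same for the moment, N m; "gripper_width": finger opening in mm.
Only numpy, scipy, OpenCV 4.12 (cv2) and the standard library are available. Lean on these libraries where they do the work, as an engineer would, in place of code of your own. Each camera call takes 0.05 s, during which the arm holds its last target.

### The job

The stone markers in the lamp curing unit are done: press the big mushroom stop button fully down and let it come back up, then pull those markers out and slide each one, head first, fully home into its own slot of the plywood rack. Slide every freshly painted marker from the mat, head first and painted side up, fully home into its own slot of the curing unit, and once everything is in its place press the small start button fully down and let it come back up. Leave the paint pot and the other things on the bench where they are.

Things in the scene. Friction and masses are not known exactly. Their poses are not given: they have to be found in the camera images.
- unit: lamp curing unit, low fixed box 130 deep (x) x 226 wide (y) x 60 high (mm). Origin: underside, mid width, 60 mm behind its front face; x points from the front face (slot mouths, nearest the robot) to the back. Three flat slots run along x. The amber roof over their front 60 mm has its top 36 mm above the bench. A marker fully home has its origin at x = -45 mm here
- unit_end0 (a point): middle of the end wall of a slot of the unit, on the slot floor 4 mm above the bench. The slot runs 70 mm from its mouth along the unit's +x to here, 50 mm wide, ceiling 24 mm over its floor, rounded divider ends at the mouth. A marker fully home has its head against this wall, its 40 mm foot sticking out of the mouth. Slot at y = -76 mm of the unit
- unit_end1 (a point): middle of the end wall of a slot of the unit, on the slot floor 4 mm above the bench. The slot runs 70 mm from its mouth along the unit's +x to here, 50 mm wide, ceiling 24 mm over its floor, rounded divider ends at the mouth. A marker fully home has its head against this wall, its 40 mm foot sticking out of the mouth. Slot at y = 0 mm of the unit
- unit_end2 (a point): middle of the end wall of a slot of the unit, on the slot floor 4 mm above the bench. The slot runs 70 mm from its mouth along the unit's +x to here, 50 mm wide, ceiling 24 mm over its floor, rounded divider ends at the mouth. A marker fully home has its head against this wall, its 40 mm foot sticking out of the mouth. Slot at y = 76 mm of the unit
- rack: plywood pigeonhole rack, fixed, 90 deep (x) x 226 wide (y) x 38 high (mm), empty at the start. Origin: underside centre; x points from the front (slot mouths, nearest the robot) to the back. Three flat slots run along x. A marker fully home has its origin at x = -30 mm here
- rack_end0 (a point): middle of the end wall of a slot of the rack, on the slot floor 4 mm above the bench. The slot runs 70 mm from its mouth along the rack's +x to here, 50 mm wide, ceiling 24 mm over its floor, rounded divider ends at the mouth. A marker fully home has its head against this wall, its 40 mm foot sticking out of the mouth. Slot at y = -76 mm of the rack
- rack_end1 (a point): middle of the end wall of a slot of the rack, on the slot floor 4 mm above the bench. The slot runs 70 mm from its mouth along the rack's +x to here, 50 mm wide, ceiling 24 mm over its floor, rounded divider ends at the mouth. A marker fully home has its head against this wall, its 40 mm foot sticking out of the mouth. Slot at y = 0 mm of the rack
- rack_end2 (a point): middle of the end wall of a slot of the rack, on the slot floor 4 mm above the bench. The slot runs 70 mm from its mouth along the rack's +x to here, 50 mm wide, ceiling 24 mm over its floor, rounded divider ends at the mouth. A marker fully home has its head against this wall, its 40 mm foot sticking out of the mouth. Slot at y = 76 mm of the rack
- stop (a joint): the STOP push button, m: 0 up, 0.006 fully down; spring, 1.5 N starts it moving, 5 N is fully down; it comes back up by itself
- stop_top (a point): centre of the top of the STOP button (moves with it): black mushroom head 38 mm across, on the left (+y) half of the grey button box (56 x 130 mm, its top 90 mm above the bench) on the back of the unit. Pressed straight down; when up its top is 25 mm above the box
- start (a joint): the START push button, m: 0 up, 0.006 fully down; spring as for stop
- start_top (a point): centre of the top of the START button (moves with it): narrow straight black button, 24 mm across, on the right (-y) half of the same box, 70 mm from the stop button; when up its top is 22 mm above the box
- cured1: cured marker: flat black granite bar 110 long (x) x 44 wide (y) x 12 thick (mm), about 160 g; origin: centre of its underside, z out of the painted face. +x end, 70 mm: polished head, gold border and leaf on top; -x end, 40 mm: rough grey foot, held across its width. At the start in a slot of the unit, foot out (may be absent)
- cured2: cured marker: flat black granite bar 110 long (x) x 44 wide (y) x 12 thick (mm), about 160 g; origin: centre of its underside, z out of the painted face. +x end, 70 mm: polished head, gold border and leaf on top; -x end, 40 mm: rough grey foot, held across its width. At the start in a slot of the unit, foot out (may be absent)
- cured3: cured marker: flat black granite bar 110 long (x) x 44 wide (y) x 12 thick (mm), about 160 g; origin: centre of its underside, z out of the painted face. +x end, 70 mm: polished head, gold border and leaf on top; -x end, 40 mm: rough grey foot, held across its width. At the start in a slot of the unit, foot out (may be absent)
- fresh1: freshly painted marker: flat black granite bar 110 long (x) x 44 wide (y) x 12 thick (mm), about 160 g; origin: centre of its underside, z out of the painted face. +x end, 70 mm: polished head, gold border and leaf on top; -x end, 40 mm: rough grey foot, held across its width. At the start on the 2 mm thick grey-green mat, foot roughly to the robot (may be absent)
- fresh2: freshly painted marker: flat black granite bar 110 long (x) x 44 wide (y) x 12 thick (mm), about 160 g; origin: centre of its underside, z out of the painted face. +x end, 70 mm: polished head, gold border and leaf on top; -x end, 40 mm: rough grey foot, held across its width. At the start on the 2 mm thick grey-green mat, foot roughly to the robot (may be absent)
- fresh3: freshly painted marker: flat black granite bar 110 long (x) x 44 wide (y) x 12 thick (mm), about 160 g; origin: centre of its underside, z out of the painted face. +x end, 70 mm: polished head, gold border and leaf on top; -x end, 40 mm: rough grey foot, held across its width. At the start on the 2 mm thick grey-green mat, foot roughly to the robot (may be absent)
- paint_pot: small white paint pot with black lid, 38 mm across, 45 high, standing on the mat; origin underside centre (leave alone)
- tape_roll: yellow roll of tape lying flat, 96 mm across, 24 high; origin underside centre (leave alone)
- mug: white mug, 80 mm across, 90 high; origin underside centre (leave alone)
- sanding_block: cork sanding block 100 x 60 x 35 mm; origin underside centre (leave alone)
- offcut: black granite offcut 90 x 60 x 40 mm; origin underside centre (leave alone)
Not all that is in view belongs to the job. Of the things that look like the rack, the larger one is meant.

How it is judged (in metres and radians):
On the way, in this order (a step that is already met when the one before it is completed fails the run):
1. the stop button is fully down while the cured markers still lie in the unit (value of joint stop above 0.005 m and x of each of cured1, cured2, cured3 in the frame of unit above -0.06 m and y of cured1 in the frame of unit between -0.1 and 0.1 m and y of cured2 in the frame of unit between -0.1 and 0.1 m and y of cured3 in the frame of unit between -0.1 and 0.1 m), for 0.05 s.
2. with the stop button up, every cured marker fully home in the rack and every fresh one fully home in the unit, the start button is fully down (value of joint start above 0.005 m and value of joint stop below 0.0015 m and x of cured1 in the frame of rack between -0.037 and -0.025 m and y of cured1 in the frame of rack between -0.1 and 0.1 m and z of each of cured1, cured2, cured3 in the frame of rack below 0.012 m and angle between each of cured1, cured2, cured3, fresh1, fresh2, fresh3's own z axis and vertical below 0.12 rad and angle between the x axis of each of cured1, cured2, cured3 and the x axis of rack, either way round below 0.2 rad and x of rack in the frame of cured1 above 0 m and x of cured2 in the frame of rack between -0.037 and -0.025 m and y of cured2 in the frame of rack between -0.1 and 0.1 m and x of rack in the frame of cured2 above 0 m and x of cured3 in the frame of rack between -0.037 and -0.025 m and y of cured3 in the frame of rack between -0.1 and 0.1 m and x of rack in the frame of cured3 above 0 m and x of fresh1 in the frame of unit between -0.052 and -0.04 m and y of fresh1 in the frame of unit between -0.1 and 0.1 m and z of each of fresh1, fresh2, fresh3 in the frame of unit below 0.012 m and angle between the x axis of each of fresh1, fresh2, fresh3 and the x axis of unit, either way round below 0.2 rad and x of unit in the frame of fresh1 above 0 m and x of fresh2 in the frame of unit between -0.052 and -0.04 m and y of fresh2 in the frame of unit between -0.1 and 0.1 m and x of unit in the frame of fresh2 above 0 m and x of fresh3 in the frame of unit between -0.052 and -0.04 m and y of fresh3 in the frame of unit between -0.1 and 0.1 m and x of unit in the frame of fresh3 above 0 m), for 0.05 s.
3. the start button has come back up (value of joint start below 0.0015 m), for 0.1 s.
At the end, for the whole second after the job is handed in: every cured marker lies level, face up and head first in a slot of the rack and every fresh one likewise in a slot of the unit, each within 7 mm of fully home, at rest; both buttons are up (within 1.5 mm) (value of joint each of start, stop below 0.0015 m and x of cured1 in the frame of rack between -0.037 and -0.025 m and y of cured1 in the frame of rack between -0.1 and 0.1 m and z of each of cured1, cured2, cured3 in the frame of rack below 0.012 m and angle between each of cured1, cured2, cured3, fresh1, fresh2, fresh3's own z axis and vertical below 0.12 rad and angle between the x axis of each of cured1, cured2, cured3 and the x axis of rack, either way round below 0.2 rad and x of rack in the frame of cured1 above 0 m and x of cured2 in the frame of rack between -0.037 and -0.025 m and y of cured2 in the frame of rack between -0.1 and 0.1 m and x of rack in the frame of cured2 above 0 m and x of cured3 in the frame of rack between -0.037 and -0.025 m and y of cured3 in the frame of rack between -0.1 and 0.1 m and x of rack in the frame of cured3 above 0 m and x of fresh1 in the frame of unit between -0.052 and -0.04 m and y of fresh1 in the frame of unit between -0.1 and 0.1 m and z of each of fresh1, fresh2, fresh3 in the frame of unit below 0.012 m and angle between the x axis of each of fresh1, fresh2, fresh3 and the x axis of unit, either way round below 0.2 rad and x of unit in the frame of fresh1 above 0 m and x of fresh2 in the frame of unit between -0.052 and -0.04 m and y of fresh2 in the frame of unit between -0.1 and 0.1 m and x of unit in the frame of fresh2 above 0 m and x of fresh3 in the frame of unit between -0.052 and -0.04 m and y of fresh3 in the frame of unit between -0.1 and 0.1 m and x of unit in the frame of fresh3 above 0 m and linear speed of each of cured1, cured2, cured3, fresh1, fresh2, fresh3 below 0.02 m/s); the robot touches nothing.
It fails at once if the paint pot or another bystander is tipped over or moved more than 6 cm (distance of any of paint_pot, tape_roll, mug, sanding_block, offcut from where it was at the start of the episode above 0.06 m or angle between any of paint_pot, mug's own z axis and vertical above 0.6 rad).
Of cured1, cured2, cured3 only 2 to 3 are there at a start; the rules pass over those that are not, and their reading is None.
Of fresh1, fresh2, fresh3 only 2 to 3 are there at a start; the rules pass over those that are not, and their reading is None.
At some moment in a run one of fresh1, fresh2, fresh3 may be knocked a few centimetres aside while the robot is not near it.
Once in a run the grip may slacken for a moment while it holds something.
It also fails if it takes over 210 s, if anything falls off the work surface, if the arm or the gripper's body presses on something with over 40 N, if the wrist force passes 120 N, or if a joint passes its speed limit or range.

## Working session

There is one attempt and no reset: what is moved stays moved. The work goes in short steps, Python scripts to look and compute and a tool call to move; the robot and the scene stay as the last step left them, time stands still between calls to the robot, and variables do not carry over. Pictures are saved under pics/ and viewed, and the job is handed in when it is done.

Besides the shell and the picture viewer there is one more tool, called after ">>>" as name(argument=value, ...), one argument or row to a line, values as JSON. step_arm: Moves the arm, as the interface text tells. Its arguments: {"type":"object","properties":{"increments":{"type":"array"},"squeeze":{"type":"number"}},"required":["increments"]}

```bash
ls -la; mkdir -p pics; cat > h.py <<'E'
import numpy as np, cv2
from scipy.spatial.transform import Rotation as R
from bench import env
def cam(name):
    s=env.observe(); c=env.read_camera(name)
    K=np.array([[c['fx'],0,c['cx']],[0,c['fy'],c['cy']],[0,0,1]])
    if 'mount' in c:
        T=np.eye(4);T[:3,:3]=R.from_quat(s['orientation']).as_matrix();T[:3,3]=s['eef_pos']
        M=T@np.array(c['mount'])
    else:
        W=np.eye(4);W[:3,:3]=cv2.Rodrigues(np.array(c['rvec'],float))[0];W[:3,3]=np.array(c['tvec']).ravel()
        M=np.linalg.inv(W)
    c['K']=K;c['M']=M
    return c
def save(c,n): cv2.imwrite('pics/'+n,c['pixels'][:,:,::-1])
def onz(c,uv,z):
    uv=np.atleast_2d(uv).astype(float)
    d=np.c_[(uv-[c['cx'],c['cy']])/[c['fx'],c['fy']],np.ones(len(uv))]@c['M'][:3,:3].T
    o=c['M'][:3,3]
    return o+d*((z-o[2])/d[:,2])[:,None]
def cloud(c):
    v,u=np.mgrid[:400,:640];Z=c['depth']
    P=np.stack([(u-c['cx'])/c['fx']*Z,(v-c['cy'])/c['fy']*Z,Z],-1)
    return P@c['M'][:3,:3].T+c['M'][:3,3]
E
python3 - <<'E'
from h import *
s=env.observe();print({k:np.round(v,3) for k,v in s.items()},env.tcp_to_grasp)
for n in('top','scene','wrist'):
    c=cam(n);save(c,n+'0.png');print(n,c['K'].ravel().round(1),c['M'].round(3).tolist())
    np.savez(n+'0.npz',**{k:v for k,v in c.items()})
E
```

```text
total 12
drwxr-xr-x  3 agent agent 4096 Dec  6 08:56 .
drwxr-xr-x 23 root  root  4096 Dec  6 08:56 ..
drwxr-xr-x  2 agent agent 4096 Dec  6 08:56 pics
{'t': np.float64(0.0), 'joint_pos': array([-1.376,  0.418, -0.01 ,  1.614,  0.005,  1.111, -0.053]), 'joint_vel': array([-0.   , -0.001, -0.   ,  0.001,  0.001,  0.   , -0.001]), 'tau': array([ 1.0000e-03, -8.6443e+01,  6.7900e-01, -4.3492e+01,  1.9000e-02,
        7.0000e-03, -0.0000e+00]), 'eef_pos': array([145.93 , 607.358, 230.651]), 'orientation': array([ 0.785,  0.619, -0.   ,  0.   ]), 'force': array([ 0.714, -0.051,  0.332]), 'ft_torque': array([-0.026, -0.031,  0.007]), 'gripper_width': np.float64(85.416)} -18.700000000000003
top [459.2   0.  312.8   0.  459.2 195.7   0.    0.    1. ] [[-0.003, -0.991, 0.134, 339.284], [-1.0, 0.0, -0.022, 6.795], [0.022, -0.134, -0.991, 1303.828], [0.0, 0.0, 0.0, 1.0]]
scene [513.3   0.  315.2   0.  513.3 200.1   0.    0.    1. ] [[-0.791, 0.308, -0.528, 1185.831], [0.612, 0.412, -0.676, 855.582], [0.009, -0.858, -0.514, 763.11], [0.0, 0.0, 0.0, 1.0]]
wrist [303.4   0.  317.6   0.  303.4 202.4   0.    0.    1. ] [[0.234, 0.937, 0.26, 79.973], [0.972, -0.225, -0.064, 622.545], [-0.002, 0.268, -0.964, 373.836], [0.0, 0.0, 0.0, 1.0]]
```

View pics/top0.png

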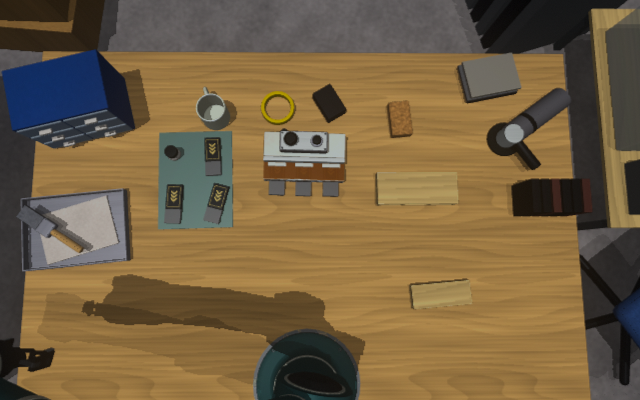

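View pics/scene0.png

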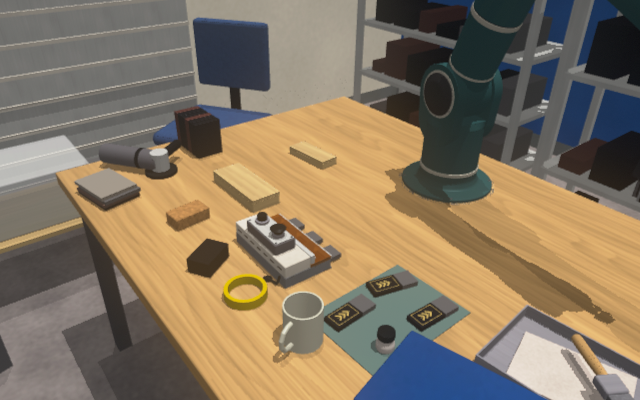

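View pics/wrist0.png

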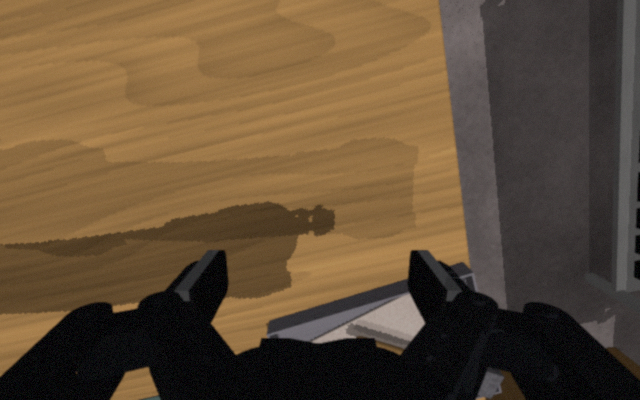

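The pictures show the unit around (305,160) in the top view with three grey feet out of its mouths at (276,187), (303,187) and (331,187). Three fresh markers lie on the mat at (212,155), (174,200) and (217,200), with the pot at (172,152). The rack is the larger plywood box at (417,188), and (440,293) is the smaller lookalike.

```bash
python3 - <<'E'
from h import *
c=dict(np.load('top0.npz'));P=cloud(c)
def rect(name,u0,u1,v0,v1,z0,z1):
    p=P[v0:v1,u0:u1].reshape(-1,3);p=p[(p[:,2]>z0)&(p[:,2]<z1)]
    r=cv2.minAreaRect(p[:,:2].astype(np.float32))
    print(name,len(p),np.round(r[0],1),np.round(r[1],1),round(r[2],2),'zmed',np.median(p[:,2]).round(1),p.min(0).round(),p.max(0).round())
rect('rack',370,465,165,212,25,50)
rect('unitbox',255,355,120,190,45,75)
rect('unitroof',255,355,120,190,28,45)
rect('btnbox',255,355,120,190,82,97)
rect('stop',275,305,125,155,104,130)
rect('start',305,330,125,155,104,130)
rect('feet',260,350,175,200,8,24)
rect('fresh A',200,225,133,178,9,25)
rect('fresh B',163,187,180,225,9,25)
rect('fresh C',200,232,180,225,9,25)
rect('pot',160,185,140,162,30,60)
E
```

```text
rack 2578 [ 533.8 -313.7] [227.2  89.4] 89.98 zmed 38.0 [ 489. -427.   25.] [ 579. -200.   47.]
unitbox 1489 [641.1   3.9] [225.6  92.8] 88.42 zmed 59.6 [ 593. -109.   45.] [690. 117.  75.]
unitroof 1471 [643.8   4. ] [225.5 176.7] 88.72 zmed 36.2 [ 553. -107.   28.] [731. 118.  45.]
btnbox 715 [655.2   5.6] [130.   56.8] 88.19 zmed 90.3 [625. -60.  82.] [685.  71.  97.]
stop 150 [656.9  41.7] [35.8 34.8] 0.24 zmed 113.4 [639.  24. 104.] [675.  59. 121.]
start 67 [652.8 -29.1] [23.2 21.5] 1.24 zmed 111.1 [641. -40. 104.] [664. -18. 117.]
feet 708 [537.1  10.7] [214.   44.2] 88.17 zmed 15.4 [515. -97.   8.] [563. 117.  23.]
fresh A 559 [628.5 265.3] [116.3  44.7] 4.03 zmed 13.5 [571. 241.   9.] [688. 290.  23.]
fresh B 587 [493.3 371.5] [ 45.9 108.6] 88.82 zmed 13.2 [439. 348.   9.] [547. 395.  20.]
fresh C 594 [494.3 252.7] [ 45.5 110. ] 75.72 zmed 13.6 [437. 218.   9.] [550. 286.  22.]
pot 143 [635.7 376. ] [32.6 34.6] 12.37 zmed 45.6 [619. 359.  33.] [653. 393.  53.]
```

>>> step_arm(
  increments=[255,0,0,0,-0.118,255,0,0,0,-0.118,255,-28,26,0,0,255,-28,26,0,0,255,-28,26,0,0],
  squeeze=40,
)

```text
t: 0.57
eef_pos: [224.6, 522.4, 230.8]
orientation: [0.707, 0.708, -0.0, 0.0]
force: [1.2, 0.8, -0.3]
gripper_width: 25.4
```

>>> step_arm(
  increments=[255,-28,26,0,0,255,-28,26,0,0,255,-28,26,0,0,255,-28,26,0,0,255,-28,26,0,0],
)

```text
t: 0.98
eef_pos: [355.0, 382.1, 231.3]
orientation: [0.707, 0.707, -0.0, 0.0]
force: [1.0, 0.2, -0.1]
gripper_width: -0.5
```

>>> step_arm(
  increments=[255,-28,26,0,0,255,-28,26,0,0,255,-28,26,0,0,255,-28,26,0,0,255,-28,26,0,0],
)

```text
t: 1.4
eef_pos: [485.0, 242.1, 231.3]
orientation: [0.707, 0.707, 0.0, 0.0]
force: [0.5, 0.5, -0.3]
gripper_width: 0.2
```

>>> step_arm(
  increments=[255,-33,11,0,0,255,-33,11,0,0,255,-33,11,0,0,255,-33,11,0,0,255,-33,11,0,0],
)

```text
t: 1.82
eef_pos: [539.3, 77.1, 231.3]
orientation: [0.707, 0.707, -0.0, -0.0]
force: [0.5, 0.1, -0.1]
gripper_width: -0.1
```

>>> step_arm(
  increments=[255,-33,11,0,0,255,-33,11,0,0,255,0,0,0,0,255,0,0,0,0],
)

```text
t: 2.15
eef_pos: [561.3, 10.7, 231.1]
orientation: [0.708, 0.706, -0.0, 0.0]
force: [-0.3, 0.4, -0.5]
gripper_width: -0.0
```

```bash
python3 - <<'E'
from h import *
c=cam('wrist');save(c,'w1.png');np.savez('w1.npz',**c);print(env.observe()['eef_pos'],env.observe()['joint_pos'].round(2))
E
```

```text
[561.01290294  12.50019322 231.03797246] [-0.34  0.31  0.32  1.78 -0.11  1.06  1.59]
```

View pics/w1.png

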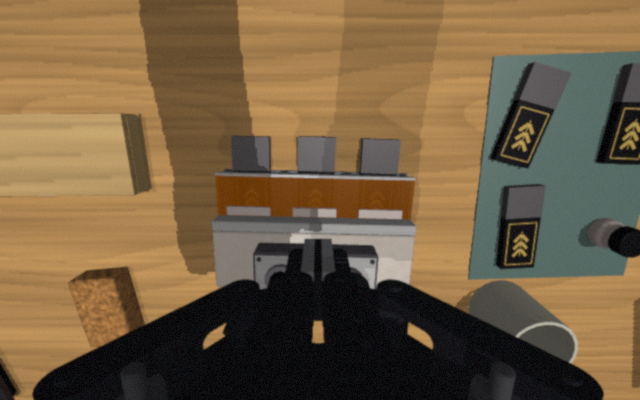

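The wrist view shows the three feet at (251,152), (317,152) and (380,154), the amber roof, three fresh markers and the mat. I'll measure from this view.

```bash
cat > meas.py <<'E'
from h import *
def rect(P,name,box,z0,z1,verb=1):
    u0,u1,v0,v1=box
    p=P[v0:v1,u0:u1].reshape(-1,3);p=p[(p[:,2]>z0)&(p[:,2]<z1)]
    r=cv2.minAreaRect(p[:,:2].astype(np.float32))
    q=cv2.boxPoints(r)
    l=[(np.linalg.norm(q[1]-q[0]),q[1]-q[0]),(np.linalg.norm(q[2]-q[1]),q[2]-q[1])]
    L=max(l,key=lambda a:a[0])[1]
    a=np.degrees(np.arctan2(L[1],L[0]))
    print(name,len(p),'c',np.round(r[0],1),'size',np.round(sorted(r[1]),1),'longdir',round((a+90)%180-90,2),'zmed',np.median(p[:,2]).round(1),p.min(0).round(),p.max(0).round())
E
python3 - <<'E'
from meas import *
c=dict(np.load('w1.npz'));P=cloud(c)
for n,b,z0,z1 in [('f-',(225,278,128,172),13,20),('f0',(290,342,128,172),13,20),('f+',(352,408,128,172),13,20),('roof',(205,425,165,225),33,40),('box',(205,425,210,285),56,64),
 ('C',(485,580,55,170),11,18),('A',(490,560,178,275),11,18),('B',(590,640,55,170),11,18),('rack',(0,160,105,200),35,42)]: rect(P,n,b,z0,z1)
print(P[150,250],P[150,316],P[150,380],P[195,300])
E
```

```text
f- 1341 c [533.7 -73.6] size [41.4 51.8] longdir 88.69 zmed 16.5 [ 513. -100.   13.] [554. -47.  19.]
f0 1302 c [534.1   8.1] size [40.9 43.4] longdir 88.89 zmed 16.4 [513. -14.  13.] [554.  30.  19.]
f+ 1218 c [535.8  82.9] size [37.9 44.2] longdir 88.55 zmed 16.3 [517.  61.  14.] [554. 105.  19.]
roof 7553 c [580.    5.9] size [ 50.4 226.6] longdir 88.4 zmed 36.6 [ 552. -108.   33.] [608. 119.  40.]
box 7002 c [641.4   3.8] size [ 79.  226.5] longdir 89.35 zmed 60.4 [ 601. -110.   56.] [680. 117.  63.]
C 3994 c [493.1 253.4] size [ 46.1 110.3] longdir -14.64 zmed 14.3 [435. 219.  11.] [551. 289.  17.]
A 2973 c [628.6 266.6] size [ 46.1 110.3] longdir 3.2 zmed 14.3 [573. 241.  11.] [685. 291.  17.]
B 2439 c [491.8 370.9] size [ 44.1 110.8] longdir -1.18 zmed 14.2 [436. 348.  11.] [547. 392.  17.]
rack 10564 c [ 532.2 -276.5] size [ 90.3 154.4] longdir 89.81 zmed 38.7 [ 487. -354.   35.] [ 578. -199.   42.]
[528.86731323 -69.36655576  16.64896464] [529.09778617   7.69603449  16.72218842] [529.41949333  82.5443039   15.81094302] [577.97089779 -10.7042665   37.44611836]
```

>>> step_arm(
  increments=[255,7,24,0,0,255,7,24,0,0,255,7,24,0,0,255,8,24,0,0,255,0,0,35,0],
)

```text
t: 2.62
eef_pos: [662.7, 45.7, 201.0]
orientation: [0.706, 0.709, 0.004, 0.003]
force: [2.5, 0.5, 0.6]
gripper_width: -0.2
```

>>> step_arm(
  increments=[255,0,0,35,0,255,0,0,30,0,255,0,0,5,0,255,0,0,0,0,255,0,0,0,0],
)

```text
t: 3.03
eef_pos: [657.7, 42.5, 127.8]
orientation: [0.707, 0.707, 0.0, 0.0]
force: [0.5, 0.6, 0.8]
gripper_width: -0.0
```

>>> step_arm(
  increments=[255,0,0,6,0,255,0,0,5,0,255,0,0,3,0,255,0,0,3,0,255,0,0,0,0],
)

```text
t: 3.45
eef_pos: [657.6, 42.0, 109.5]
orientation: [0.707, 0.707, 0.0, 0.0]
force: [1.0, 1.4, 5.3]
gripper_width: 0.1
```

>>> step_arm(
  increments=[255,0,0,2,0,255,0,0,1,0,255,0,0,0,0],
)

```text
t: 3.7
eef_pos: [657.9, 42.0, 108.7]
orientation: [0.707, 0.707, 0.001, 0.0]
force: [-9.4, 1.7, 27.9]
gripper_width: -0.1
```

>>> step_arm(
  increments=[255,0,0,-30,0,255,0,0,-30,0,65,0,-20,0,0,65,14,-33,0,0,65,14,-33,0,0],
)

```text
t: 4.12
eef_pos: [570.1, 69.1, 166.4]
orientation: [0.708, 0.707, -0.0, 0.0]
force: [1.2, 0.4, 0.4]
gripper_width: 35.7
```

>>> step_arm(
  increments=[65,13,-36,0,0,65,0,0,0,0.028,65,0,0,0,0,65,0,0,0,0],
)

```text
t: 4.45
eef_pos: [535.5, 82.7, 166.8]
orientation: [0.717, 0.697, 0.0, 0.0]
force: [-0.4, -0.8, 0.7]
gripper_width: 63.8
```

```bash
python3 - <<'E'
from meas import *
c=cam('wrist');save(c,'w2.png');s=env.observe();print(s['eef_pos'],s['gripper_width'])
P=cloud(c);np.savez('w2.npz',**c)
E
```

```text
[535.86595481  82.42537545 166.60326263] 63.78989300641029
```

View pics/w2.png

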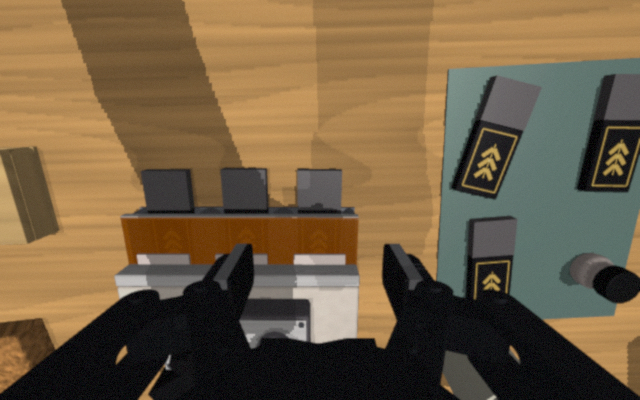

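The feet are at (168,190), (245,190) and (319,190), and the open fingers (63.8 mm) are in view.

```bash
python3 - <<'E'
from meas import *
c=dict(np.load('w2.npz'));P=cloud(c)
for n,b,z0,z1 in [('f-',(135,203,160,212),13,20),('f0',(210,278,160,210),13,20),('f+',(285,350,160,210),13,20),('roof',(115,365,205,270),33,40)]: rect(P,n,b,z0,z1)
E
```

```text
f- 1871 c [534. -69.] size [42.2 64.8] longdir 88.52 zmed 16.5 [ 513. -102.   13.] [556. -37.  19.]
f0 1817 c [534.3   7.9] size [41.2 44.2] longdir 88.09 zmed 16.5 [513. -15.  13.] [555.  31.  19.]
f+ 1741 c [536.6  83. ] size [39.9 43.7] longdir 88.47 zmed 16.4 [516.  61.  13.] [557. 105.  18.]
roof 10087 c [579.7   5.5] size [ 50.8 226.7] longdir 88.21 zmed 36.6 [ 551. -109.   33.] [609. 119.  40.]
```

>>> step_arm(
  increments=[65,0,0,40,0,65,0,0,40,0,65,0,0,40,0,65,0,0,25,0,65,0,0,10,0],
)

```text
t: 4.92
eef_pos: [533.9, 81.6, 7.5]
orientation: [0.717, 0.697, -0.002, -0.001]
force: [0.5, -1.0, -0.5]
gripper_width: 63.5
```

>>> step_arm(
  increments=[65,0,0,5,0,65,0,0,0,0],
)

```text
t: 5.08
eef_pos: [535.6, 82.3, 6.2]
orientation: [0.717, 0.697, -0.0, 0.0]
force: [0.3, -0.1, 0.7]
gripper_width: 63.8
```

>>> step_arm(
  increments=[65,0,0,3,0,255,0,0,0,0,255,0,0,0,0,255,0,0,0,0,255,0,0,0,0],
  squeeze=60,
)

```text
t: 5.5
eef_pos: [535.9, 82.9, 4.6]
orientation: [0.717, 0.697, 0.001, 0.001]
force: [-1.8, 0.4, 7.9]
gripper_width: 42.0
```

>>> step_arm(
  increments=[255,0,0,0,0,255,0,0,0,0],
)

```text
t: 5.67
eef_pos: [535.9, 82.9, 4.6]
orientation: [0.717, 0.697, 0.001, 0.0]
force: [-2.2, -0.1, 8.6]
gripper_width: 41.7
```

>>> step_arm(
  increments=[255,0,0,-3,0,255,0,-15,0,0,255,0,-25,0,0,255,0,-25,0,0,255,0,-25,0,0],
)

```text
t: 6.08
eef_pos: [444.3, 85.3, 6.9]
orientation: [0.717, 0.697, 0.0, 0.0]
force: [1.3, 1.4, -1.9]
gripper_width: 42.2
```

>>> step_arm(
  increments=[255,0,0,-20,0,255,0,0,-25,0,255,0,0,-25,0,255,0,0,0,0],
)

```text
t: 6.42
eef_pos: [447.1, 85.8, 80.5]
orientation: [0.717, 0.697, 0.003, 0.001]
force: [2.3, 1.4, -0.4]
gripper_width: 42.0
```

```bash
python3 - <<'E'
from meas import *
c=cam('wrist');save(c,'w3.png');np.savez('w3.npz',**c);s=env.observe();print(s['eef_pos'],s['gripper_width'])
E
```

```text
[446.50644728  85.81091772  78.69577793] 42.49879208710488
```

View pics/w3.png

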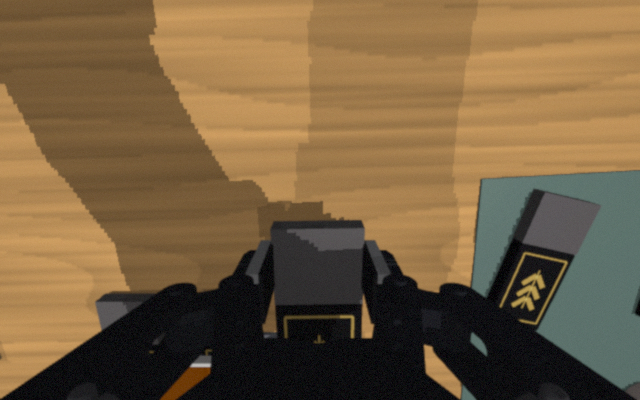

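>>> step_arm(
  increments=[255,0,0,-20,-0.028,255,-20,-3,-20,0,255,-33,-3,-18,0,255,-38,-3,-8,0,255,-40,-3,0,0],
)

```text
t: 6.88
eef_pos: [433.5, -46.6, 143.7]
orientation: [0.706, 0.708, 0.001, 0.001]
force: [1.4, -0.8, -1.7]
gripper_width: 41.8
```

>>> step_arm(
  increments=[255,-40,-3,0,0,255,-40,-3,0,0,255,-40,-3,0,0,255,-40,-3,0,0,255,-40,-3,0,0],
)

```text
t: 7.3
eef_pos: [417.5, -247.5, 141.9]
orientation: [0.707, 0.707, -0.0, -0.0]
force: [1.9, 1.0, -0.9]
gripper_width: 42.3
```

>>> step_arm(
  increments=[255,-30,-3,0,0,255,0,0,0,0,255,0,0,0,0],
)

```text
t: 7.55
eef_pos: [414.3, -277.1, 141.6]
orientation: [0.708, 0.706, -0.001, -0.0]
force: [0.1, 0.3, -2.7]
gripper_width: 41.9
```

```bash
python3 - <<'E'
from meas import *
c=cam('wrist');save(c,'w4.png');np.savez('w4.npz',**c);s=env.observe();print(s['eef_pos'],s['gripper_width'],s['orientation'],s['joint_pos'].round(2))
E
```

```text
[ 414.77903877 -275.70302568  141.66895426] 42.1863456534292 [ 7.07375700e-01  7.06837557e-01 -2.28120370e-04 -4.84246234e-04] [ 0.11  0.34  0.5   2.02 -0.21  0.83  2.29]
```

View pics/w4.png

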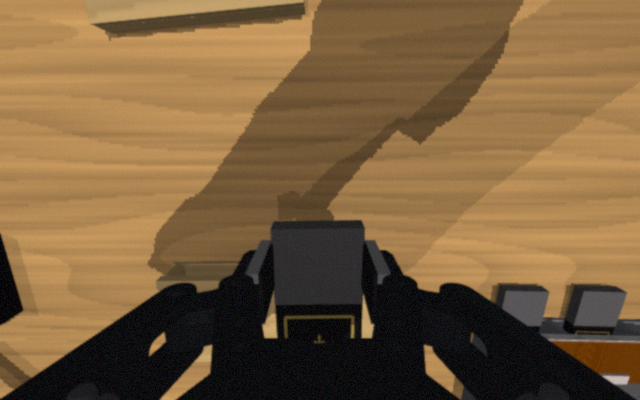

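The marker is held straight in the grip. I'll refine the rack edges from the earlier views.

```bash
python3 - <<'E'
from meas import *
for f,b in (('w1.npz',(0,160,105,200)),('top0.npz',(370,465,165,212))):
    c=dict(np.load(f));P=cloud(c)
    p=P[b[2]:b[3],b[0]:b[1]].reshape(-1,3);p=p[(p[:,2]>33)&(p[:,2]<43)]
    # per-row/col extreme edges
    xs=np.arange(495,575,8); e=[[p[abs(p[:,0]-x)<4][:,1].max(),p[abs(p[:,0]-x)<4][:,1].min()] for x in xs]
    print(f,np.median(e,0),np.polyfit(xs,np.array(e)[:,0],1))
    ys=np.arange(-345 if f[0]=='w' else -420,-205,8); e=np.array([[p[abs(p[:,1]-y)<4][:,0].min(),p[abs(p[:,1]-y)<4][:,0].max()] for y in ys])
    print(np.median(e,0),np.polyfit(ys,e[:,0],1),np.polyfit(ys,e[:,1],1))
c=dict(np.load('w3.npz'));P=cloud(c)
p=P[222:305,268:368];m=abs(p[:,:,2]-np.median(p[50,30:70,2]))<6
print(np.median(p[50,30:70],0), [p[r][m[r]][:,1].min().round(1) for r in (20,40,60)],[p[r][m[r]][:,1].max().round(1) for r in (20,40,60)])
print('foot end x',[P[220:235,u,:][np.abs(P[220:235,u,2]-p[50,50,2])<8][:,0].min().round(1) for u in (290,310,330,350)], 'tilt',P[240,318],P[295,318],P[270,285],P[270,350])
E
```

```text
w1.npz [-199.55663495 -341.8141444 ] [ 3.76563145e-03 -2.01573670e+02]
[488.12741012 577.08277454] [-1.37663868e-01  4.53554261e+02] [7.54589745e-04 5.77278073e+02]
top0.npz [-201.28391065 -426.10803911] [-1.08450426e-02 -1.95521228e+02]
[489.44359162 577.92244499] [7.38419623e-04 4.89724071e+02] [6.19523074e-04 5.78067005e+02]
[450.6154301   84.68968287  91.81159276] [np.float64(61.5), np.float64(63.6), np.float64(63.5)] [np.float64(108.6), np.float64(106.1), np.float64(105.7)]
foot end x [np.float64(427.8), np.float64(428.1), np.float64(428.0), np.float64(428.2)] tilt [434.01258633  85.38207983  91.83472796] [462.83642379  84.58732427  92.40463098] [449.28091575  69.05566491  91.4679194 ] [449.94457061 100.3235133   91.89702691]
```

>>> step_arm(
  increments=[255,19,-20,0,0,255,20,-20,0,0,255,0,0,40,0,255,0,0,40,0,255,0,0,35,0],
)

```text
t: 8.02
eef_pos: [375.8, -234.8, 26.4]
orientation: [0.706, 0.708, 0.001, 0.001]
force: [1.3, -0.9, -2.2]
gripper_width: 43.1
```

>>> step_arm(
  increments=[255,0,0,18,0,255,0,0,0,0,255,0,0,0,0],
)

```text
t: 8.27
eef_pos: [374.9, -235.8, 9.2]
orientation: [0.707, 0.708, -0.0, -0.001]
force: [-0.2, 0.4, -1.2]
gripper_width: 42.0
```

```bash
python3 - <<'E'
from meas import *
c=cam('wrist');save(c,'w5.png');s=env.observe();print(s['eef_pos'],s['gripper_width'],s['joint_pos'].round(2))
c=cam('scene');cv2.imwrite('pics/s5.png',cv2.resize(c['pixels'][120:240,180:360,::-1],None,fx=4,fy=4))
E
```

```text
[ 375.59721202 -236.36797146   10.0719949 ] 41.98746953090881 [ 0.18  0.5   0.37  2.21 -0.38  0.49  2.41]
```

View pics/w5.png

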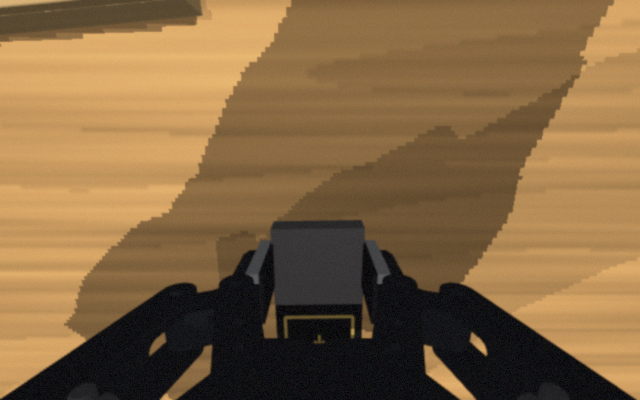

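View pics/s5.png

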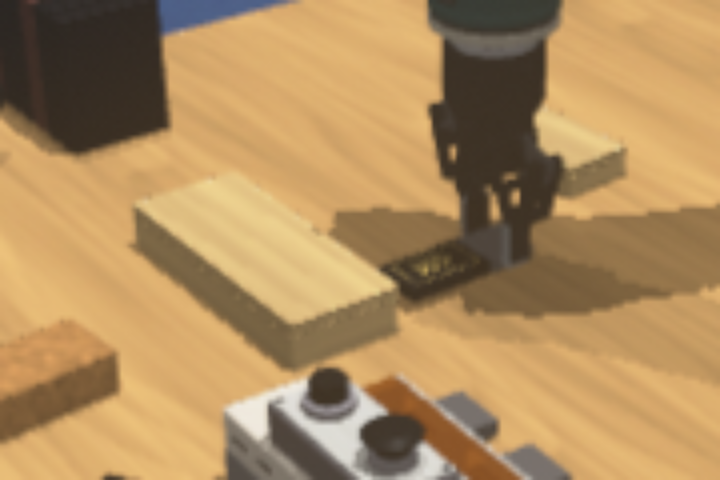

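The marker is level in front of the rack's left slot, so I'll insert it.

>>> step_arm(
  increments=[255,-1,15,2,0,255,0,15,0,0,255,0,15,0,0,255,0,15,0,0,255,0,0,0,0],
)

```text
t: 8.78
eef_pos: [439.1, -237.5, 9.2]
orientation: [0.706, 0.708, 0.001, 0.002]
force: [0.1, -0.2, -2.0]
gripper_width: 41.8
```

>>> step_arm(
  increments=[255,0,10,1,0,255,0,8,1,0,255,0,6,0,0,255,0,0,0,0],
)

```text
t: 9.12
eef_pos: [460.6, -237.6, 5.7]
orientation: [0.707, 0.707, 0.0, 0.001]
force: [-0.2, 0.4, -1.5]
gripper_width: 41.9
```

Nearly home with no resistance, so I'll push on to contact.

>>> step_arm(
  increments=[255,0,3,0,0,255,0,3,0,0,255,0,1,0,0,255,0,0,0,0],
)

```text
t: 9.45
eef_pos: [465.9, -237.8, 5.2]
orientation: [0.707, 0.707, -0.0, -0.0]
force: [-0.9, -0.6, -2.0]
gripper_width: 42.3
```

>>> step_arm(
  increments=[255,0,2,0,0,255,0,2,0,0,255,0,1,0,0,255,0,0,0,0],
)

```text
t: 9.78
eef_pos: [466.2, -237.7, 4.8]
orientation: [0.708, 0.706, -0.002, -0.004]
force: [-31.7, 3.4, 26.6]
gripper_width: 42.4
```

>>> step_arm(
  increments=[255,0,-4,-1,0,65,0,0,0,0,65,0,0,0,0,65,0,0,0,0,65,0,0,0,0],
)

```text
t: 10.2
eef_pos: [467.7, -237.7, 6.4]
orientation: [0.707, 0.707, 0.0, 0.0]
force: [0.2, -0.0, 0.4]
gripper_width: 63.5
```

>>> step_arm(
  increments=[65,0,0,-40,0,65,0,0,-40,0,65,0,-10,-40,0,65,0,0,0,0,65,0,0,0,0],
)

```text
t: 10.62
eef_pos: [458.3, -238.0, 128.4]
orientation: [0.707, 0.707, 0.001, 0.002]
force: [0.5, 0.4, -0.5]
gripper_width: 63.9
```

```bash
python3 - <<'E'
from meas import *
c=cam('wrist');save(c,'w6.png');np.savez('w6.npz',**c);s=env.observe();print(s['eef_pos'],s['gripper_width'],s['joint_pos'].round(2))
E
```

```text
[ 457.76861019 -237.53619482  126.8965572 ] 63.41800033268946 [ 0.01  0.39  0.49  1.99 -0.25  0.82  2.22]
```

View pics/w6.png

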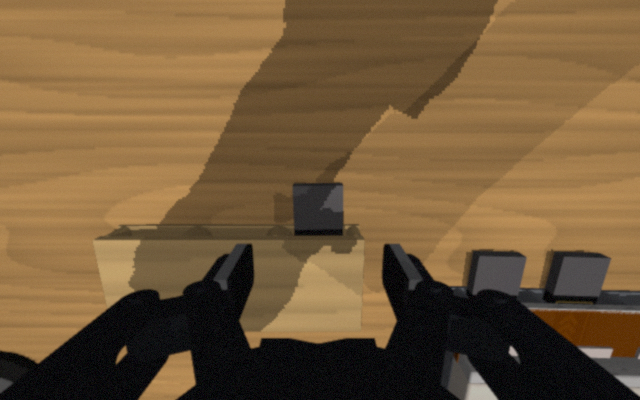

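The marker's foot sticks out of the rack's left slot at (318,208), with the rack front edge from (95,238) to (364,238).

```bash
python3 - <<'E'
from meas import *
c=dict(np.load('w6.npz'));P=cloud(c)
rect(P,'foot',(285,352,178,232),13,20);rect(P,'rack',(80,380,232,260),35,42)
print(onz(c,[[95,239],[364,239]],38.), onz(c,[[293,183],[344,183]],16))
for n,b in [('f-',(465,525,245,292)),('f0',(540,612,245,297))]: rect(P,n,b,13,20)
g=cv2.cvtColor(c['pixels'],cv2.COLOR_RGB2GRAY); print(g[231,100:364:6])
E
```

```text
foot 2334 c [ 467.9 -235.2] size [43.  51.4] longdir -89.11 zmed 16.4 [ 446. -261.   13.] [ 489. -209.   19.]
rack 5407 c [ 496.3 -313.7] size [ 19.3 226.7] longdir -89.81 zmed 38.4 [ 486. -427.   35.] [ 506. -200.   40.]
[[ 487.36768098 -423.3899334    38.        ]
 [ 487.10879125 -200.70307523   38.        ]] [[ 444.62165929 -260.2444086    16.        ]
 [ 444.5860932  -216.45325274   16.        ]]
f- 1737 c [531.8 -69.8] size [39.1 45.1] longdir 89.48 zmed 16.2 [512. -93.  13.] [551. -47.  18.]
f0 2025 c [534.8   7.4] size [43.7 46.2] longdir 87.9 zmed 16.1 [512. -16.  13.] [556.  31.  18.]
[125 125  96  74  70  61  70  68  72  69  67  69  73  73  68  63  63  60
  60  72  73  74  73  71  72  71  72  72  60  62  63  61  72  10   3  11
  10   3  16   7  11  69  69  79]
```

>>> step_arm(
  increments=[65,35,11,0,0,65,35,11,0,0,65,35,11,0,0,65,35,11,0,0,65,35,11,0,0],
)

```text
t: 11.08
eef_pos: [511.9, -60.8, 125.0]
orientation: [0.707, 0.707, -0.001, -0.001]
force: [-0.0, -0.0, 0.0]
gripper_width: 63.6
```

>>> step_arm(
  increments=[65,35,11,0,0,65,35,11,0,0,65,0,0,20,0.03,65,0,0,35,0,65,0,0,20,0],
)

```text
t: 11.5
eef_pos: [532.8, 8.2, 47.6]
orientation: [0.717, 0.697, -0.001, -0.001]
force: [-0.4, -0.3, -1.8]
gripper_width: 63.9
```

>>> step_arm(
  increments=[65,0,0,20,0,65,0,0,10,0,65,0,0,0,0,65,0,0,0,0],
)

```text
t: 11.83
eef_pos: [533.9, 7.0, 20.9]
orientation: [0.718, 0.696, -0.001, -0.0]
force: [1.2, -0.0, -0.0]
gripper_width: 63.6
```

Go down to about z 5 and grip.

>>> step_arm(
  increments=[65,0,0,10,0,65,0,0,6,0,255,0,0,0,0,255,0,0,0,0,255,0,0,0,0],
)

```text
t: 12.25
eef_pos: [534.1, 7.3, 5.7]
orientation: [0.718, 0.696, 0.0, -0.0]
force: [-2.0, 0.2, 1.6]
gripper_width: 42.1
```

>>> step_arm(
  increments=[255,0,0,0,0,255,0,0,0,0,255,0,0,-2,0],
)

```text
t: 12.5
eef_pos: [534.1, 7.3, 7.3]
orientation: [0.718, 0.696, -0.0, 0.0]
force: [-1.5, 0.0, -1.0]
gripper_width: 42.0
```

>>> step_arm(
  increments=[255,0,-10,0,0,255,0,-20,0,0,255,0,-25,0,0,255,0,-25,0,0,255,0,-12,0,0],
)

```text
t: 12.92
eef_pos: [438.6, 10.0, 7.2]
orientation: [0.718, 0.696, -0.001, -0.001]
force: [0.7, -0.2, -0.9]
gripper_width: 42.2
```

>>> step_arm(
  increments=[255,0,0,-20,0,255,0,0,-25,0,255,0,0,-25,0,255,0,0,0,0],
)

```text
t: 13.25
eef_pos: [443.4, 10.1, 80.7]
orientation: [0.718, 0.696, 0.002, 0.001]
force: [1.6, -0.4, -0.6]
gripper_width: 42.4
```

```bash
cat > held.py <<'E'
import sys
from meas import *
c=cam('wrist');save(c,sys.argv[1]+'.png');np.savez(sys.argv[1]+'.npz',**c);s=env.observe();print(np.round(s['eef_pos'],1),s['gripper_width'].round(1),s['orientation'].round(3),s['joint_pos'].round(2))
P=cloud(c)
M=R.from_quat(s['orientation']).as_matrix(); Q=(P-s['eef_pos'])@M   # tool coords
m=(abs(Q[:,:,0])<24)&(Q[:,:,1]>-45)&(Q[:,:,1]<25)&(Q[:,:,2]>-22)&(Q[:,:,2]<-6)
q=Q[m]
if len(q)>50:
    print('held pts',len(q),'tool min',q.min(0).round(1),'max',q.max(0).round(1),'topz med',np.median(q[:,2]).round(1))
    A=np.c_[q[:,:2],np.ones(len(q))];t=np.abs(q[:,2]-np.median(q[:,2]))<3
    print('plane',np.linalg.lstsq(A[t],q[t,2],rcond=None)[0].round(3))
    q=q[t]; e=[[y,q[abs(q[:,1]-y)<1.5][:,0].min().round(1),q[abs(q[:,1]-y)<1.5][:,0].max().round(1)] for y in (-14,-9,-4,1)if (abs(q[:,1]-y)<1.5).any()];print(e)
    print('foot end y',np.median([q[abs(q[:,0]-x)<2][:,1].min() for x in(-14,-7,0,7,14)]).round(1))
E
python3 held.py w7
```

```text
Traceback (most recent call last):
  File "held.py", line 3, in <module>
    c=cam('wrist');save(c,sys.argv[1]+'.png');np.savez(sys.argv[1]+'.npz',**c);s=env.observe();print(np.round(s['eef_pos'],1),s['gripper_width'].round(1),s['orientation'].round(3),s['joint_pos'].round(2))
                                                                                                                              ^^^^^^^^^^^^^^^^^^^^^^^^
AttributeError: 'float' object has no attribute 'round'
```

View pics/w7.png

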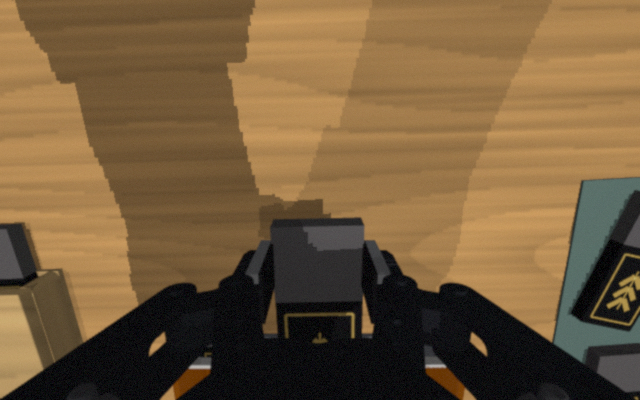

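```bash
sed -i "s/s\['gripper_width'\].round(1)/round(float(s['gripper_width']),1)/" held.py; python3 held.py w7b
```

```text
[442.2  10.4  77.8] 42.6 [0.717 0.697 0.001 0.   ] [-0.46  0.35  0.43  2.19 -0.24  0.64  1.68]
held pts 8168 tool min [-24.  -20.  -21.9] max [24. 25. -6.] topz med -11.9
plane [ 0.0000e+00 -2.0000e-03 -1.1871e+01]
[[-14, np.float64(-23.2), np.float64(20.4)], [-9, np.float64(-24.0), np.float64(23.8)], [-4, np.float64(-22.0), np.float64(20.2)], [1, np.float64(-22.1), np.float64(20.3)]]
foot end y -19.5
```

>>> step_arm(
  increments=[255,0,0,-20,-0.03,255,-24,-7,0,0,255,-33,-7,0,0,255,-33,-7,0,0,255,-33,-7,0,0],
)

```text
t: 13.77
eef_pos: [412.9, -113.9, 96.4]
orientation: [0.707, 0.708, -0.0, -0.0]
force: [1.1, -0.1, -1.0]
gripper_width: 42.6
```

>>> step_arm(
  increments=[255,-33,-7,0,0,255,-33,-7,0,0,255,-33,-7,0,0,255,-33,-7,0,0,255,-33,-7,0,0],
)

```text
t: 14.18
eef_pos: [377.9, -279.1, 96.2]
orientation: [0.707, 0.707, -0.0, -0.001]
force: [2.0, -0.0, -1.7]
gripper_width: 42.2
```

>>> step_arm(
  increments=[255,-35,-6,0,0,255,0,0,40,0,255,0,0,30,0,255,0,0,10,0,255,0,0,0,0],
)

```text
t: 14.6
eef_pos: [371.3, -311.9, 14.7]
orientation: [0.707, 0.707, -0.001, -0.003]
force: [-0.8, -0.1, -1.7]
gripper_width: 42.3
```

>>> step_arm(
  increments=[255,-1,0,7,0,255,0,15,0,0,255,0,15,0,0,255,0,15,0,0,255,0,0,0,0],
)

```text
t: 15.02
eef_pos: [422.0, -313.8, 11.8]
orientation: [0.706, 0.708, 0.001, 0.002]
force: [-0.8, -0.4, -1.6]
gripper_width: 42.1
```

>>> step_arm(
  increments=[255,0,15,0,0,255,0,12,0,0,255,0,10,1,0,255,0,8,0,0,255,0,0,0,0],
)

```text
t: 15.43
eef_pos: [465.1, -313.7, 9.6]
orientation: [0.706, 0.708, 0.0, 0.001]
force: [0.4, -0.8, -1.3]
gripper_width: 41.7
```

>>> step_arm(
  increments=[255,0,2,2,0,255,0,2,1,0,255,0,2,0,0,255,0,0,0,0],
)

```text
t: 15.77
eef_pos: [467.1, -313.9, 5.8]
orientation: [0.708, 0.707, -0.001, -0.002]
force: [-8.7, 1.1, -1.0]
gripper_width: 42.1
```

Contact, at 467.1. One more small push, then release.

>>> step_arm(
  increments=[255,0,2,0,0,255,0,0,0,0],
)

```text
t: 15.93
eef_pos: [467.2, -314.0, 5.7]
orientation: [0.708, 0.706, -0.001, -0.003]
force: [-21.1, 3.1, 11.0]
gripper_width: 42.1
```

>>> step_arm(
  increments=[255,0,-3,0,0,65,0,0,0,0,65,0,0,0,0,65,0,0,0,0,65,0,0,0,0],
)

```text
t: 16.35
eef_pos: [468.6, -314.0, 6.4]
orientation: [0.707, 0.707, 0.0, 0.0]
force: [-0.4, 0.0, -0.1]
gripper_width: 63.6
```

>>> step_arm(
  increments=[65,0,0,-40,0,65,0,0,-40,0,65,0,-10,-40,0,65,0,0,0,0,65,0,0,0,0],
)

```text
t: 16.77
eef_pos: [459.2, -314.5, 128.5]
orientation: [0.707, 0.707, 0.001, 0.002]
force: [-0.3, 0.3, -0.6]
gripper_width: 63.5
```

```bash
python3 - <<'E'
from meas import *
c=cam('wrist');save(c,'w8.png');np.savez('w8.npz',**c);s=env.observe();print(s['eef_pos'],s['gripper_width'],s['joint_pos'].round(2))
E
```

```text
[ 458.73766878 -313.8125292   126.89124796] 63.623614544120066 [ 0.12  0.47  0.54  1.9  -0.31  0.86  2.39]
```

View pics/w8.png

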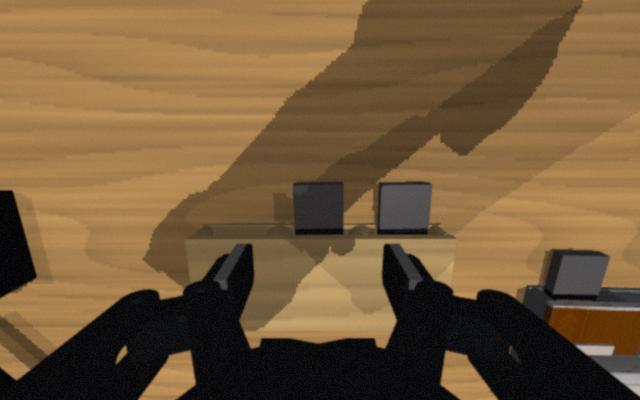

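Two cured markers are home, with feet at (318,208) and (404,208). Next is the third, whose foot is at (577,272).

>>> step_arm(
  increments=[65,35,11,0,0,65,35,11,0,0,65,35,11,0,0,65,35,11,0,0,65,35,10,0,0],
)

```text
t: 17.23
eef_pos: [512.1, -136.9, 125.0]
orientation: [0.707, 0.707, -0.001, -0.001]
force: [0.8, -0.9, 0.0]
gripper_width: 63.5
```

>>> step_arm(
  increments=[65,35,10,0,0,65,35,10,0,0,65,0,0,20,0.03,65,0,0,35,0,65,0,0,35,0],
)

```text
t: 17.65
eef_pos: [532.3, -67.8, 34.5]
orientation: [0.717, 0.697, 0.0, 0.0]
force: [1.6, -0.2, -0.4]
gripper_width: 63.7
```

>>> step_arm(
  increments=[65,0,0,20,0,65,0,0,6,0,65,0,0,5,0,65,0,0,0,0],
)

```text
t: 17.98
eef_pos: [531.9, -69.2, 4.8]
orientation: [0.718, 0.696, -0.001, -0.0]
force: [-0.5, 0.1, -0.8]
gripper_width: 63.8
```

>>> step_arm(
  increments=[255,0,0,0,0,255,0,0,0,0,255,0,0,0,0,255,0,0,0,0,255,0,0,0,0],
)

```text
t: 18.4
eef_pos: [532.9, -69.0, 6.6]
orientation: [0.718, 0.696, 0.001, 0.001]
force: [-1.8, 0.2, 6.0]
gripper_width: 42.0
```

>>> step_arm(
  increments=[255,0,0,-1,0,255,0,-10,0,0,255,0,-25,0,0,255,0,-25,0,0,255,0,-25,0,0],
)

```text
t: 18.82
eef_pos: [445.6, -66.3, 6.6]
orientation: [0.717, 0.697, 0.0, 0.0]
force: [0.7, -0.1, -2.1]
gripper_width: 41.9
```

>>> step_arm(
  increments=[255,0,-5,0,0,255,0,0,-20,0,255,0,0,-25,0,255,0,0,-25,0,255,0,0,0,0],
)

```text
t: 19.23
eef_pos: [443.7, -66.4, 79.9]
orientation: [0.718, 0.696, 0.002, 0.002]
force: [2.1, -0.2, -0.1]
gripper_width: 42.1
```

```bash
python3 held.py w9
```

```text
[443.2 -66.   78.2] 42.3 [0.717 0.697 0.002 0.001] [-0.35  0.37  0.5   2.18 -0.3   0.65  1.9 ]
held pts 8050 tool min [-24.  -19.9 -22. ] max [23.9 25.  -6. ] topz med -11.1
plane [ 1.0000e-03 -1.0000e-03 -1.1076e+01]
[[-14, np.float64(-23.3), np.float64(20.2)], [-9, np.float64(-23.8), np.float64(23.8)], [-4, np.float64(-22.5), np.float64(19.8)], [1, np.float64(-22.5), np.float64(19.7)]]
foot end y -19.5
```

View pics/w9.png

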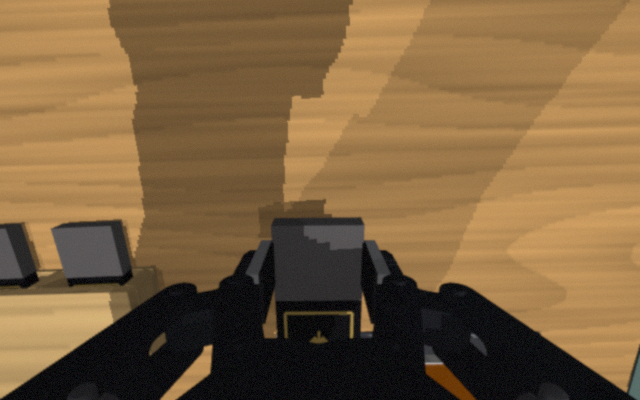

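>>> step_arm(
  increments=[255,0,0,-20,-0.03,255,-24,-7,0,0,255,-33,-7,0,0,255,-33,-7,0,0,255,-33,-7,0,0],
)

```text
t: 19.7
eef_pos: [413.4, -190.1, 95.8]
orientation: [0.707, 0.708, 0.0, -0.0]
force: [1.1, -0.3, -1.5]
gripper_width: 41.9
```

>>> step_arm(
  increments=[255,-33,-7,0,0,255,-33,-7,0,0,255,-33,-7,0,0,255,-33,-7,0,0,255,-33,0,0,0],
)

```text
t: 20.12
eef_pos: [384.3, -355.5, 95.5]
orientation: [0.707, 0.707, 0.0, -0.001]
force: [0.5, 0.4, -0.6]
gripper_width: 41.9
```

```bash
python3 - <<'E'
from meas import *
s=env.observe();print(s['eef_pos'],s['joint_pos'].round(2))
E
```

```text
[ 384.32900474 -355.54767384   95.47360172] [ 0.24  0.47  0.55  1.99 -0.35  0.77  2.57]
```

>>> step_arm(
  increments=[255,-17,0,0,0,255,-17,0,0,0,255,0,0,30,0,255,0,0,0,0],
)

```text
t: 20.45
eef_pos: [384.3, -387.3, 62.2]
orientation: [0.707, 0.707, -0.0, -0.002]
force: [-1.6, 2.3, -3.2]
gripper_width: 41.9
```

```bash
python3 - <<'E'
from meas import *
s=env.observe();print(s['eef_pos'],s['joint_pos'].round(2))
E
```

```text
[ 384.2872708  -387.34366776   62.20751941] [ 0.33  0.56  0.51  1.95 -0.4   0.74  2.65]
```

>>> step_arm(
  increments=[255,-1,0,20,0,255,0,0,20,0,255,-1,0,12,0,255,0,0,0,0],
)

```text
t: 20.78
eef_pos: [385.3, -389.0, 12.4]
orientation: [0.707, 0.707, -0.0, -0.002]
force: [-1.3, 1.4, -1.9]
gripper_width: 42.0
```

```bash
python3 - <<'E'
from meas import *
s=env.observe();print(s['eef_pos'],s['orientation'].round(3),s['joint_pos'].round(2))
E
```

```text
[ 385.26066787 -388.98671691   12.38196883] [ 0.707  0.707 -0.    -0.002] [ 0.37  0.64  0.46  1.96 -0.45  0.65  2.69]
```

>>> step_arm(
  increments=[255,0,15,0,0,255,0,15,2,0,255,0,15,0,0,255,0,12,0,0,255,0,0,0,0],
)

```text
t: 21.2
eef_pos: [446.2, -389.7, 13.2]
orientation: [0.706, 0.708, 0.0, 0.001]
force: [0.5, -0.2, -1.8]
gripper_width: 41.9
```

>>> step_arm(
  increments=[255,0,10,0,0,255,0,8,1,0,255,0,4,1,0,255,0,0,0,0],
)

```text
t: 21.53
eef_pos: [466.3, -390.0, 10.2]
orientation: [0.707, 0.707, 0.0, 0.0]
force: [-0.1, 0.6, -2.3]
gripper_width: 41.7
```

>>> step_arm(
  increments=[255,0,2,2,0,255,0,2,1,0,255,0,1,0,0,255,0,0,0,0],
)

```text
t: 21.87
eef_pos: [467.5, -390.3, 6.8]
orientation: [0.708, 0.707, -0.001, -0.002]
force: [-12.6, 3.6, 5.2]
gripper_width: 42.3
```

>>> step_arm(
  increments=[255,0,-2,0,0,65,0,0,0,0,65,0,0,0,0,65,0,0,0,0,65,0,0,0,0],
)

```text
t: 22.28
eef_pos: [468.5, -390.3, 7.4]
orientation: [0.707, 0.707, 0.0, 0.0]
force: [0.5, 0.9, -0.0]
gripper_width: 63.6
```

>>> step_arm(
  increments=[65,0,0,-40,0,65,0,0,-40,0,65,0,-10,-40,0,65,0,0,0,0,65,0,0,0,0],
)

```text
t: 22.7
eef_pos: [459.0, -391.0, 129.7]
orientation: [0.707, 0.707, 0.001, 0.002]
force: [0.9, 0.5, -1.0]
gripper_width: 63.5
```

```bash
python3 - <<'E'
from meas import *
c=cam('wrist');save(c,'w10.png');np.savez('w10.npz',**c);s=env.observe();print(s['eef_pos'],s['gripper_width'],s['joint_pos'].round(2))
c=cam('top');save(c,'t10.png');np.savez('t10.npz',**c);P=cloud(c)
rect(P,'fresh A',(200,225,133,178),9,25)
rect(P,'fresh B',(163,187,180,225),9,25)
rect(P,'fresh C',(200,232,180,225),9,25)
E
```

```text
[ 458.76252443 -390.22019501  128.04132977] 63.46775635548599 [ 0.24  0.55  0.56  1.78 -0.36  0.92  2.52]
fresh A 559 c [629.1 265.2] size [ 44.2 110. ] longdir 3.98 zmed 13.8 [574. 241.   9.] [685. 290.  23.]
fresh B 587 c [493.3 371.2] size [ 45.5 109.6] longdir -3.03 zmed 13.2 [439. 347.   9.] [548. 396.  21.]
fresh C 591 c [494.4 252.7] size [ 55.  109.6] longdir -15.5 zmed 13.3 [436. 218.   9.] [551. 287.  21.]
```

View pics/w10.png

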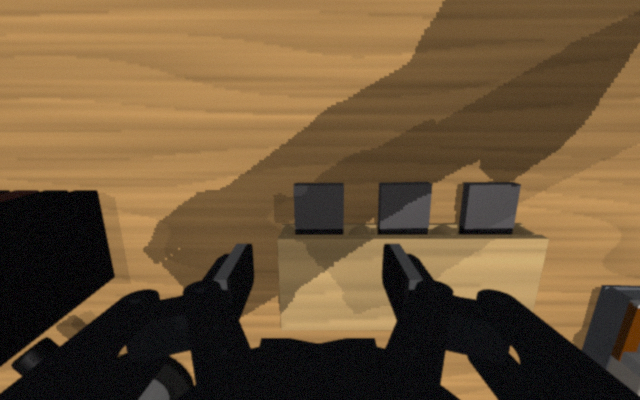

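View pics/t10.png

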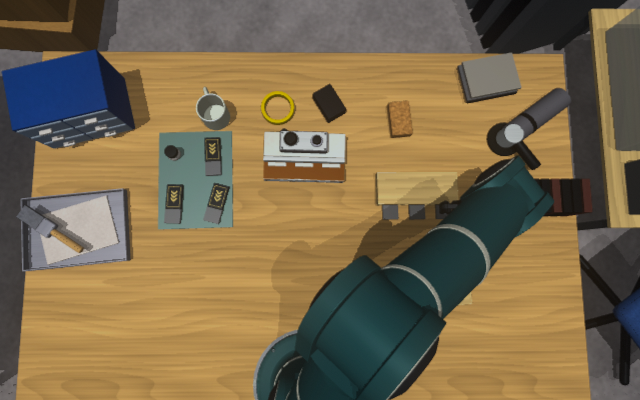

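All three cured feet are out of the rack at (318,208), (404,208) and (489,208), and the fresh markers have not moved. Moving to the mat.

>>> step_arm(
  increments=[65,25,0,-15,0,65,35,0,-15,0,65,40,0,0,0,65,40,0,0,0,65,40,0,0,0],
)

```text
t: 23.22
eef_pos: [457.6, -208.3, 156.3]
orientation: [0.707, 0.707, -0.001, -0.001]
force: [1.4, 0.2, 0.5]
gripper_width: 63.5
```

>>> step_arm(
  increments=[65,40,0,0,0,65,40,0,0,0,65,40,0,0,0,65,40,0,0,0,65,40,0,0,0],
)

```text
t: 23.63
eef_pos: [457.4, -8.2, 156.5]
orientation: [0.707, 0.707, -0.001, -0.0]
force: [1.2, 0.4, -0.4]
gripper_width: 63.6
```

>>> step_arm(
  increments=[65,40,0,0,0,65,40,0,0,0,65,40,0,0,0,65,40,0,0,0,65,40,0,0,0],
)

```text
t: 24.05
eef_pos: [457.3, 191.8, 156.3]
orientation: [0.707, 0.707, -0.001, -0.0]
force: [0.8, -0.3, 0.6]
gripper_width: 63.5
```

>>> step_arm(
  increments=[65,40,0,0,0,65,30,0,0,0,65,0,0,0,0.12,65,0,0,0,0.12,65,0,0,0,0],
)

```text
t: 24.47
eef_pos: [457.5, 260.1, 155.9]
orientation: [0.788, 0.615, -0.001, 0.0]
force: [-0.1, 0.5, 0.2]
gripper_width: 63.8
```

```bash
python3 - <<'E'
from meas import *
c=cam('wrist');save(c,'w11.png');np.savez('w11.npz',**c);s=env.observe();print(s['eef_pos'],s['gripper_width'],s['orientation'].round(3),s['joint_pos'].round(2))
E
```

```text
[457.67138398 259.69502412 156.15965445] 63.38843456830147 [ 0.786  0.618 -0.001  0.   ] [-0.92  0.35  0.42  1.94 -0.18  0.89  0.92]
```

View pics/w11.png

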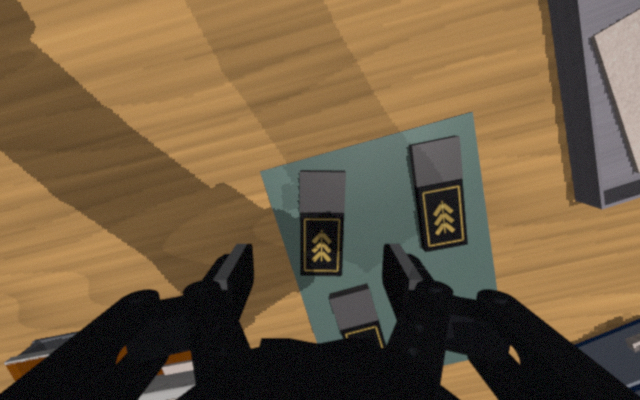

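Marker C is at (322,222), B at (438,193) and A at (358,318).

```bash
cat > tgt.py <<'E'
from meas import *
def goto(s,xy,yaw=None):
    M=R.from_quat(s['orientation']).as_matrix();d=np.array([xy[0]-s['eef_pos'][0],xy[1]-s['eef_pos'][1],0]);
    print('tool shift',(M.T@d).round(1),'yaw now',np.degrees(np.arctan2(M[1,0],M[0,0])).round(2))
E
python3 - <<'E'
from tgt import *
c=dict(np.load('w11.npz'));P=cloud(c)
rect(P,'C',(292,352,165,280),11,18);rect(P,'B',(405,472,133,252),11,18)
# colour contour on plane z=14
h=cv2.cvtColor(c['pixels'],cv2.COLOR_RGB2HSV)
s=env.observe();d=np.array([np.cos(np.radians(-15)),np.sin(np.radians(-15))])
goto(s,np.array([493.8,253])-33*d)
E
```

```text
C 4570 c [492.9 254. ] size [ 43.6 109.6] longdir -14.69 zmed 14.5 [435. 219.  11.] [551. 288.  17.]
B 5070 c [492.  373.1] size [ 44.7 110.6] longdir -2.43 zmed 14.4 [436. 349.  11.] [547. 397.  17.]
tool shift [ 2.8  3.7 -0. ] yaw now 76.38
```

>>> step_arm(
  increments=[65,3,1,30,0.019,65,0,0,40,0,65,0,0,40,0,65,0,0,25,0,65,0,0,10,0],
)

```text
t: 24.93
eef_pos: [458.0, 260.9, 8.5]
orientation: [0.791, 0.611, -0.003, -0.0]
force: [-0.9, -0.3, 0.1]
gripper_width: 63.5
```

>>> step_arm(
  increments=[65,0,0,4,0,65,0,0,0,0,65,0,0,0,0],
)

```text
t: 25.18
eef_pos: [460.7, 262.7, 9.6]
orientation: [0.792, 0.61, 0.001, 0.0]
force: [0.3, -0.2, 0.1]
gripper_width: 63.7
```

>>> step_arm(
  increments=[255,0,0,0,0,255,0,0,0,0,255,0,0,0,0,255,0,0,0,0,255,0,0,0,0],
)

```text
t: 25.6
eef_pos: [460.7, 263.0, 10.1]
orientation: [0.792, 0.61, 0.001, -0.0]
force: [-3.2, -3.6, 19.5]
gripper_width: 41.2
```

>>> step_arm(
  increments=[255,0,0,-5,0,255,0,0,-20,0,255,0,0,-40,0,255,0,0,0,0,255,0,0,0,0],
)

```text
t: 26.02
eef_pos: [460.9, 263.4, 75.8]
orientation: [0.792, 0.61, 0.002, -0.0]
force: [-1.0, 0.0, -2.2]
gripper_width: 40.6
```

```bash
python3 held.py w12
```

```text
[460.2 262.9  74.4] 40.5 [ 0.792  0.61   0.001 -0.   ] [-0.89  0.49  0.38  1.98 -0.27  0.72  0.97]
held pts 1588 tool min [-23.9 -21.  -22. ] max [23.9 24.8 -6. ] topz med -6.6
plane [-2.000e-03 -3.000e-03 -6.542e+00]
[[-14, np.float64(-21.5), np.float64(21.2)], [-9, np.float64(-23.8), np.float64(23.8)], [-4, np.float64(-20.7), np.float64(20.0)], [1, np.float64(-20.6), np.float64(20.0)]]
foot end y -20.5
```

View pics/w12.png

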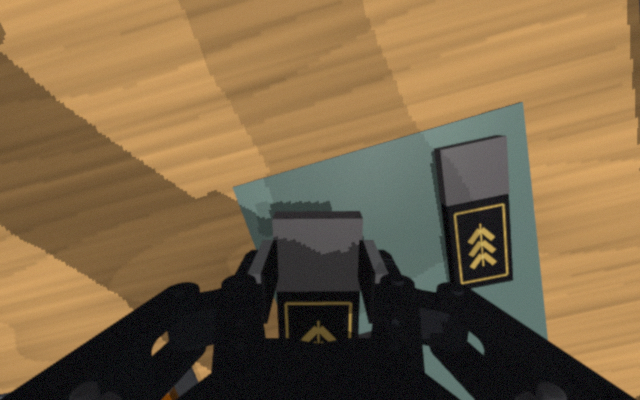

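Marker C is held level but only by its upper edge (top at tool z -6.5), so I'll set it back down and regrip lower.

>>> step_arm(
  increments=[255,0,0,35,0,255,0,0,25,0,255,0,0,5,0,255,0,0,0,0,255,0,0,0,0],
)

```text
t: 26.48
eef_pos: [459.9, 262.0, 8.5]
orientation: [0.793, 0.61, -0.0, 0.0]
force: [0.1, 0.7, -1.0]
gripper_width: 40.7
```

>>> step_arm(
  increments=[65,0,0,0,0,65,0,0,0,0,65,0,0,0,0,65,0,0,4,0,65,0,0,0,0],
)

```text
t: 26.9
eef_pos: [459.8, 262.5, 4.1]
orientation: [0.792, 0.61, 0.0, 0.0]
force: [0.1, -0.6, -0.1]
gripper_width: 63.9
```

>>> step_arm(
  increments=[65,0,0,0,0,65,0,0,0,0],
)

```text
t: 27.07
eef_pos: [459.9, 262.4, 4.3]
orientation: [0.792, 0.61, -0.0, 0.0]
force: [0.5, -0.6, -0.2]
gripper_width: 63.6
```

>>> step_arm(
  increments=[255,0,0,0,0,255,0,0,0,0,255,0,0,0,0,255,0,0,0,0,255,0,0,0,0],
)

```text
t: 27.48
eef_pos: [460.0, 262.5, 4.8]
orientation: [0.792, 0.61, 0.0, -0.0]
force: [-3.4, -1.1, 10.8]
gripper_width: 42.0
```

>>> step_arm(
  increments=[255,0,0,0,0,255,0,0,-5,0,255,0,0,-20,0,255,0,0,-40,0,255,0,0,0,0],
)

```text
t: 27.9
eef_pos: [462.2, 263.4, 74.5]
orientation: [0.793, 0.61, 0.003, 0.0]
force: [2.4, 1.2, -1.2]
gripper_width: 42.1
```

```bash
python3 held.py w13
```

```text
[461.5 263.3  72.3] 42.0 [0.792 0.61  0.003 0.   ] [-0.89  0.49  0.38  1.98 -0.27  0.71  0.98]
held pts 8072 tool min [-24. -20. -22.] max [24. 25. -6.] topz med -11.8
plane [-1.0000e-03 -1.0000e-03 -1.1747e+01]
[[-14, np.float64(-22.6), np.float64(20.7)], [-9, np.float64(-24.0), np.float64(23.9)], [-4, np.float64(-21.9), np.float64(20.4)], [1, np.float64(-22.0), np.float64(20.4)]]
foot end y -19.7
```

>>> step_arm(
  increments=[255,0,0,0,-0.114,255,0,0,0,-0.113,255,-30,-8,0,0,255,-38,-8,0,0,255,-38,0,0,0],
)

```text
t: 28.37
eef_pos: [438.6, 156.1, 68.6]
orientation: [0.717, 0.697, -0.001, -0.0]
force: [2.3, 0.1, -1.8]
gripper_width: 42.0
```

>>> step_arm(
  increments=[255,-38,0,0,0,255,-34,0,0,0,255,0,0,30,0,255,0,0,15,0,255,0,0,0,0],
)

```text
t: 28.78
eef_pos: [436.6, 84.0, 21.9]
orientation: [0.719, 0.695, -0.002, -0.001]
force: [-1.4, 0.0, -1.5]
gripper_width: 42.4
```

```bash
python3 held.py w14; python3 -c "
from tgt import *
goto(env.observe(),[440,85.7])"
```

```text
[437.2  84.4  23.3] 42.1 [ 0.718  0.696 -0.001 -0.001] [-0.53  0.47  0.32  2.2  -0.28  0.52  1.54]
held pts 8243 tool min [-24.  -21.7 -21.9] max [23.9 25.  -6. ] topz med -8.3
plane [ 0.000e+00  3.000e-03 -8.223e+00]
[[-14, np.float64(-23.5), np.float64(20.1)], [-9, np.float64(-22.5), np.float64(19.7)], [-4, np.float64(-22.6), np.float64(19.8)], [1, np.float64(-22.6), np.float64(19.7)]]
foot end y -21.2
tool shift [ 1.3  2.7 -0. ] yaw now 88.14
```

View pics/w14.png

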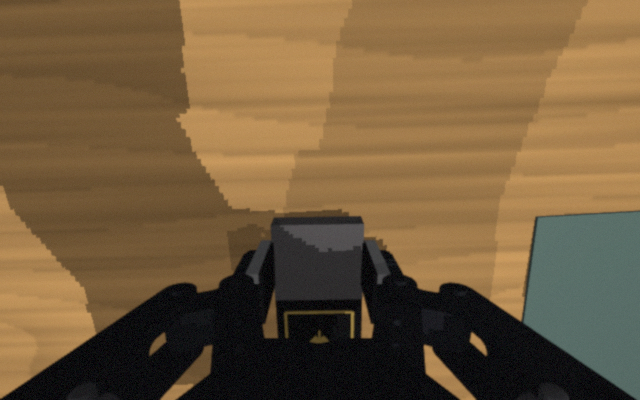

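The marker slipped about 3.5 mm down in the grip but is still level, so I'll insert a little higher.

>>> step_arm(
  increments=[255,1,0,9,0,255,0,0,2,0,255,0,12,0,0,255,0,15,0,0,255,0,0,0,0],
)

```text
t: 29.25
eef_pos: [467.9, 85.6, 14.0]
orientation: [0.718, 0.696, 0.001, 0.001]
force: [-0.3, 0.3, -0.4]
gripper_width: 42.4
```

>>> step_arm(
  increments=[255,0,15,0,0,255,0,15,0,0,255,0,15,0,0,255,0,10,0,0,255,0,0,0,0],
)

```text
t: 29.67
eef_pos: [521.9, 83.5, 13.7]
orientation: [0.718, 0.696, 0.001, 0.001]
force: [-0.1, -0.2, -1.1]
gripper_width: 41.9
```

>>> step_arm(
  increments=[255,0,6,2,0,255,0,4,2,0,255,0,2,1,0,255,0,0,0,0],
)

```text
t: 30.0
eef_pos: [532.1, 83.0, 8.0]
orientation: [0.718, 0.696, -0.0, -0.0]
force: [0.0, 0.8, -1.0]
gripper_width: 42.2
```

>>> step_arm(
  increments=[255,0,2,1,0,255,0,2,0,0,255,0,0,0,0],
)

```text
t: 30.25
eef_pos: [536.4, 82.9, 7.3]
orientation: [0.718, 0.696, 0.0, 0.0]
force: [-0.2, -0.3, -1.5]
gripper_width: 42.3
```

>>> step_arm(
  increments=[255,0,2,0,0,255,0,1,0,0,255,0,1,0,0,255,0,0,0,0],
)

```text
t: 30.58
eef_pos: [538.3, 82.9, 6.8]
orientation: [0.718, 0.696, -0.002, -0.001]
force: [-10.8, 0.2, 4.7]
gripper_width: 42.0
```

>>> step_arm(
  increments=[255,0,1,0,0,255,0,0,0,0,255,0,-2,0,0,65,0,0,0,0,65,0,0,0,0],
)

```text
t: 31.0
eef_pos: [539.6, 82.8, 7.5]
orientation: [0.718, 0.696, 0.0, 0.0]
force: [0.4, 0.5, -0.1]
gripper_width: 63.1
```

>>> step_arm(
  increments=[65,0,0,0,0,65,0,0,-40,0,65,0,0,-40,0,65,0,-10,-40,0,65,0,-10,-20,0],
)

```text
t: 31.42
eef_pos: [520.7, 83.3, 151.4]
orientation: [0.719, 0.695, 0.002, 0.001]
force: [0.6, 0.3, 1.1]
gripper_width: 63.6
```

>>> step_arm(
  increments=[65,0,0,0,0],
)

```text
t: 31.5
eef_pos: [520.3, 83.8, 151.8]
orientation: [0.718, 0.696, 0.003, 0.001]
force: [0.3, 0.5, 0.0]
gripper_width: 64.0
```

```bash
python3 - <<'E'
from meas import *
c=cam('wrist');save(c,'w15.png');np.savez('w15.npz',**c);s=env.observe();print(s['eef_pos'],s['gripper_width'],s['orientation'].round(3))
E
```

```text
[520.01860674  83.85241313 149.65125579] 63.65285758484179 [0.718 0.696 0.002 0.001]
```

View pics/w15.png

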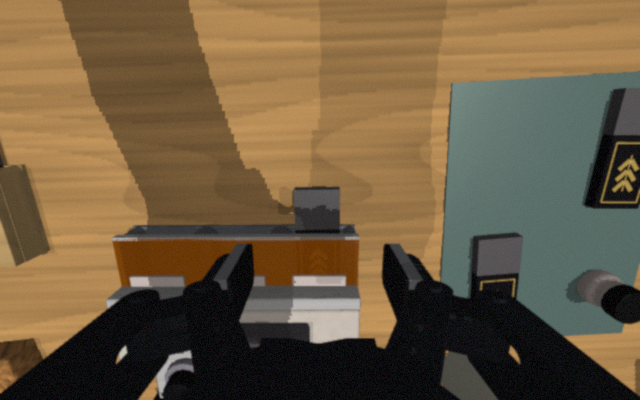

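C is home in the unit with its foot at (317,208). A is next, at (497,265).

>>> step_arm(
  increments=[65,30,8,0,-0.09,65,36,8,0,0,65,36,8,0,0,65,36,8,0,0,65,36,10,0,0],
)

```text
t: 31.97
eef_pos: [553.5, 260.6, 146.2]
orientation: [0.686, 0.727, -0.001, -0.0]
force: [0.6, -0.3, -0.1]
gripper_width: 63.7
```

>>> step_arm(
  increments=[65,0,0,0,0,65,0,0,0,0],
)

```text
t: 32.13
eef_pos: [553.3, 261.0, 145.6]
orientation: [0.685, 0.729, -0.001, -0.0]
force: [0.7, -0.8, 0.5]
gripper_width: 63.5
```

```bash
python3 - <<'E'
from meas import *
c=cam('wrist');save(c,'w16.png');np.savez('w16.npz',**c);s=env.observe();print(s['eef_pos'],s['gripper_width'],s['orientation'].round(3))
E
```

```text
[553.50054331 259.03597428 145.8990873 ] 63.257569982977074 [ 0.686  0.728 -0.001 -0.   ]
```

View pics/w16.png

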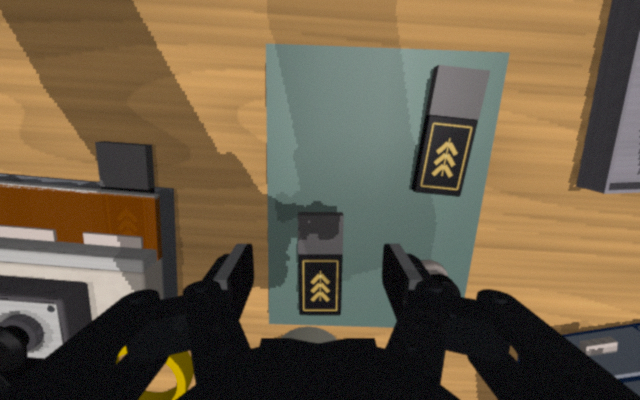

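A is at (321,262), B at (450,130), and the pot is partly hidden at (435,270).

```bash
python3 - <<'E'
from tgt import *
c=dict(np.load('w16.npz'));P=cloud(c)
rect(P,'A',(292,350,205,320),11,18);rect(P,'B',(405,495,60,200),11,18)
s=env.observe();goto(s,[594,264])
E
```

```text
A 4391 c [628.2 266.7] size [ 44.  109.7] longdir 3.35 zmed 14.5 [572. 243.  11.] [684. 291.  17.]
B 6456 c [491.9 373. ] size [ 45.1 110.5] longdir -2.71 zmed 14.4 [436. 349.  11.] [548. 398.  17.]
tool shift [ 2.6 40.7 -0.1] yaw now 93.39
```

>>> step_arm(
  increments=[65,3,40,0,0,65,0,0,40,0,65,0,0,40,0,65,0,0,35,0,65,0,0,15,0],
)

```text
t: 32.6
eef_pos: [591.4, 261.6, 12.3]
orientation: [0.687, 0.727, -0.003, -0.001]
force: [-0.8, -0.0, -0.7]
gripper_width: 63.2
```

>>> step_arm(
  increments=[65,0,0,10,0,65,0,0,0,0,65,0,0,0,0],
)

```text
t: 32.85
eef_pos: [594.4, 264.0, 8.6]
orientation: [0.686, 0.727, 0.001, 0.0]
force: [-0.3, 0.2, 0.4]
gripper_width: 63.4
```

```bash
python3 -c "
from tgt import *
s=env.observe();print(s['eef_pos'],s['force']);goto(s,[593.3,264.7])"
```

```text
[594.36370601 264.01342738   8.60283893] [-0.34317601  0.16807944  0.43295692]
tool shift [ 0.7 -1.  -0. ] yaw now 93.3
```

>>> step_arm(
  increments=[65,1,-1,4,0,65,0,0,0,0,65,0,0,0,0],
)

```text
t: 33.1
eef_pos: [592.8, 265.6, 4.4]
orientation: [0.686, 0.727, 0.001, 0.0]
force: [0.8, 0.1, 0.4]
gripper_width: 63.6
```

>>> step_arm(
  increments=[255,0,0,0,0,255,0,0,0,0,255,0,0,0,0,255,0,0,0,0,255,0,0,0,0],
  squeeze=70,
)

```text
t: 33.52
eef_pos: [592.7, 265.4, 4.4]
orientation: [0.686, 0.727, 0.0, 0.0]
force: [-5.7, -0.9, 13.6]
gripper_width: 42.1
```

>>> step_arm(
  increments=[255,0,0,0,0,255,0,0,-5,0,255,0,0,-20,0,255,0,0,-40,0,255,0,0,0,0],
)

```text
t: 33.93
eef_pos: [595.3, 266.1, 74.8]
orientation: [0.686, 0.727, 0.004, 0.001]
force: [2.0, 0.1, -0.7]
gripper_width: 41.6
```

```bash
python3 held.py w17
```

```text
[594.4 265.9  72.2] 41.8 [0.686 0.727 0.003 0.001] [-0.68  0.66  0.3   1.67 -0.24  0.85  1.35]
held pts 7838 tool min [-24.  -18.5 -22. ] max [24. 25. -6.] topz med -12.5
plane [ -0.      0.    -12.469]
[[-14, np.float64(-22.8), np.float64(20.8)], [-9, np.float64(-23.5), np.float64(24.0)], [-4, np.float64(-21.9), np.float64(20.2)], [1, np.float64(-21.8), np.float64(20.1)]]
foot end y -18.2
```

>>> step_arm(
  increments=[255,0,-20,0,0.044,255,0,-34,0,0.043,255,0,-34,0,0,255,0,-34,0,0,255,0,-30,0,0],
)

```text
t: 34.4
eef_pos: [438.1, 265.9, 67.8]
orientation: [0.717, 0.697, -0.001, -0.0]
force: [0.6, 1.0, -2.0]
gripper_width: 42.0
```

>>> step_arm(
  increments=[255,-25,1,0,0,255,-37,1,0,0,255,-37,1,0,0,255,-37,1,0,0,255,-37,1,0,0],
)

```text
t: 34.82
eef_pos: [439.9, 91.8, 68.2]
orientation: [0.717, 0.697, -0.0, -0.0]
force: [1.4, 0.7, -2.3]
gripper_width: 41.6
```

>>> step_arm(
  increments=[255,-37,1,0,0,255,-37,1,20,0,255,0,0,20,0,255,0,0,12,0,255,0,0,0,0],
)

```text
t: 35.23
eef_pos: [439.0, 18.7, 14.6]
orientation: [0.718, 0.696, -0.001, -0.001]
force: [-0.9, 1.2, -2.6]
gripper_width: 41.6
```

```bash
python3 held.py w18;python3 -c "
from tgt import *
goto(env.observe(),[438,10.2])"
```

```text
[439.5  19.2  15.7] 41.4 [ 0.717  0.697 -0.001 -0.001] [-0.38  0.48  0.32  2.21 -0.3   0.5   1.71]
held pts 7991 tool min [-24.  -19.7 -22. ] max [24. 25. -6.] topz med -8.9
plane [ 2.000e-03  5.000e-03 -8.822e+00]
[[-14, np.float64(-23.3), np.float64(20.4)], [-9, np.float64(-22.4), np.float64(19.6)], [-4, np.float64(-22.5), np.float64(19.7)], [1, np.float64(-22.4), np.float64(19.6)]]
foot end y -19.6
tool shift [-9.  -1.3  0. ] yaw now 88.31
```

View pics/w18.png

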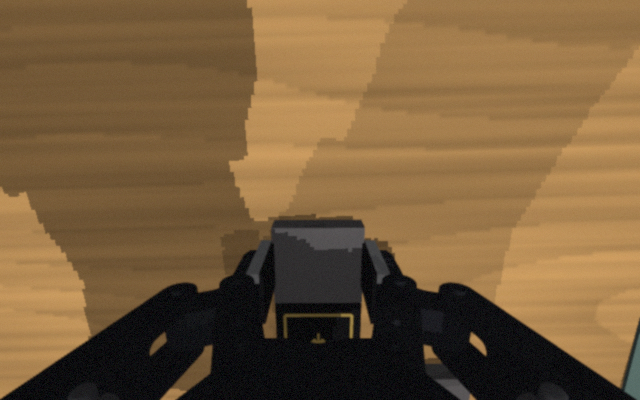

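>>> step_arm(
  increments=[255,-9,-1,1,0,255,0,0,1,0,255,0,15,0,0,255,0,15,0,0,255,0,0,0,0],
)

```text
t: 35.7
eef_pos: [472.1, 9.9, 15.5]
orientation: [0.717, 0.697, 0.001, 0.001]
force: [0.3, 0.4, -0.4]
gripper_width: 41.4
```

>>> step_arm(
  increments=[255,0,15,0,0,255,0,15,0,0,255,0,15,0,0,255,0,6,0,0,255,0,0,0,0],
)

```text
t: 36.12
eef_pos: [521.0, 8.4, 14.9]
orientation: [0.717, 0.697, 0.0, 0.001]
force: [0.3, 0.4, -2.6]
gripper_width: 41.5
```

>>> step_arm(
  increments=[255,0,6,3,0,255,0,4,3,0,255,0,2,2,0,255,0,0,0,0],
)

```text
t: 36.45
eef_pos: [532.1, 8.0, 6.2]
orientation: [0.717, 0.697, -0.0, -0.0]
force: [-0.2, 1.3, 2.9]
gripper_width: 41.9
```

>>> step_arm(
  increments=[255,0,2,0,0,255,0,1,0,0,255,0,1,0,0,255,0,0,0,0],
)

```text
t: 36.78
eef_pos: [534.8, 7.9, 6.3]
orientation: [0.717, 0.697, -0.001, -0.001]
force: [-11.2, -0.7, 10.1]
gripper_width: 41.8
```

>>> step_arm(
  increments=[255,0,1,0,0,255,0,0,0,0,255,0,-2,0,0,65,0,0,0,0,65,0,0,0,0],
)

```text
t: 37.2
eef_pos: [535.4, 7.8, 6.6]
orientation: [0.717, 0.697, 0.0, 0.0]
force: [0.1, -0.1, -0.3]
gripper_width: 63.1
```

>>> step_arm(
  increments=[65,0,0,0,0,65,0,0,-40,0,65,0,0,-40,0,65,0,-10,-40,0,65,0,-10,-20,0],
)

```text
t: 37.62
eef_pos: [516.5, 8.1, 150.4]
orientation: [0.717, 0.697, 0.002, 0.001]
force: [0.3, -0.1, 1.0]
gripper_width: 63.3
```

>>> step_arm(
  increments=[65,0,0,0,0],
)

```text
t: 37.7
eef_pos: [516.0, 8.5, 150.8]
orientation: [0.717, 0.697, 0.003, 0.002]
force: [0.3, -0.1, 0.5]
gripper_width: 63.6
```

```bash
python3 - <<'E'
from tgt import *
c=cam('wrist');save(c,'w19.png');np.savez('w19.npz',**c);s=env.observe();print(s['eef_pos'],s['gripper_width'],s['orientation'].round(3));goto(s,[450,374])
E
```

```text
[515.86779485   8.71273989 148.71316492] 63.56153818265593 [0.717 0.697 0.002 0.001]
tool shift [ 3.633e+02 -7.630e+01  2.000e-01] yaw now 88.37
```

View pics/w19.png

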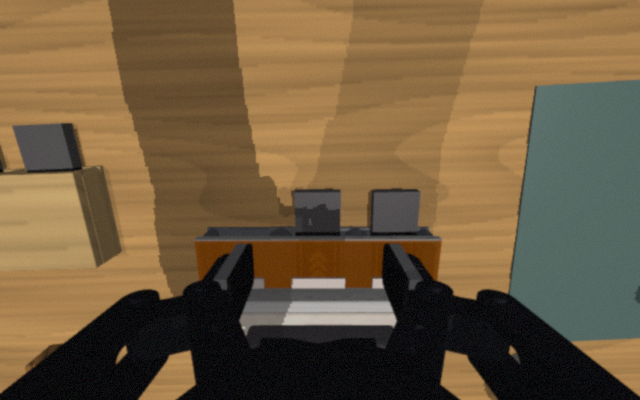

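Two fresh feet are out of the unit at (317,211) and (395,211), both flush with each other. B is next.

>>> step_arm(
  increments=[65,25,-7,0,0.017,65,38,-8,0,0,65,38,-8,0,0,65,38,-8,0,0,65,38,-8,0,0],
)

```text
t: 38.17
eef_pos: [483.2, 188.6, 145.6]
orientation: [0.723, 0.691, -0.0, -0.0]
force: [0.4, -0.4, 1.1]
gripper_width: 63.3
```

>>> step_arm(
  increments=[65,38,-8,0,0,65,38,-8,0,0,65,38,-8,0,0,65,38,-8,0,0,65,34,0,0,0],
)

```text
t: 38.58
eef_pos: [458.4, 377.0, 145.2]
orientation: [0.722, 0.691, -0.001, -0.0]
force: [0.3, -0.6, -0.2]
gripper_width: 63.9
```

>>> step_arm(
  increments=[65,0,0,0,0,65,0,0,0,0],
)

```text
t: 38.75
eef_pos: [459.6, 375.8, 144.8]
orientation: [0.722, 0.692, -0.001, 0.0]
force: [0.8, -1.1, -0.8]
gripper_width: 63.9
```

```bash
python3 - <<'E'
from meas import *
c=cam('wrist');save(c,'w20.png');np.savez('w20.npz',**c);s=env.observe();print(s['eef_pos'],s['gripper_width'],s['orientation'].round(3),s['joint_pos'].round(2))
E
```

```text
[460.12140752 374.1012268  145.07340575] 63.669958325011265 [ 0.723  0.691 -0.001  0.   ] [-0.96  0.47  0.29  1.78 -0.16  0.92  0.93]
```

View pics/w20.png

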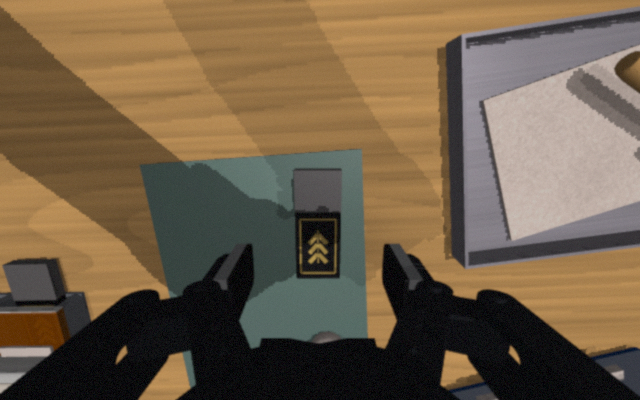

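```bash
python3 - <<'E'
from tgt import *
c=dict(np.load('w20.npz'));P=cloud(c)
rect(P,'B',(288,346,163,282),11,18)
s=env.observe();goto(s,[457,374.5])
E
```

```text
B 4981 c [491.9 373.1] size [ 44.1 110.3] longdir -2.34 zmed 14.5 [436. 349.  12.] [548. 397.  17.]
tool shift [ 0.3 -3.1  0. ] yaw now 87.42
```

>>> step_arm(
  increments=[65,0,-3,40,0,65,0,0,40,0,65,0,0,35,0,65,0,0,15,0,65,0,0,8,0],
)

```text
t: 39.22
eef_pos: [456.7, 371.8, 5.5]
orientation: [0.724, 0.69, -0.002, 0.0]
force: [0.9, -0.5, 0.5]
gripper_width: 63.4
```

>>> step_arm(
  increments=[65,0,0,2,0,65,0,0,0,0,65,0,0,0,0],
)

```text
t: 39.47
eef_pos: [458.2, 374.5, 7.7]
orientation: [0.723, 0.691, 0.001, 0.0]
force: [-0.0, -0.5, 0.3]
gripper_width: 63.6
```

>>> step_arm(
  increments=[65,0,-1,3,0,65,0,0,0,0,65,0,0,0,0],
)

```text
t: 39.72
eef_pos: [456.4, 374.6, 4.0]
orientation: [0.723, 0.691, 0.0, -0.0]
force: [-0.3, -0.1, -0.3]
gripper_width: 63.6
```

>>> step_arm(
  increments=[255,0,0,0,0,255,0,0,0,0,255,0,0,0,0,255,0,0,0,0,255,0,0,0,0],
)

```text
t: 40.13
eef_pos: [456.5, 374.7, 4.3]
orientation: [0.723, 0.691, 0.0, -0.0]
force: [-3.3, -1.8, 12.4]
gripper_width: 41.8
```

>>> step_arm(
  increments=[255,0,0,0,0,255,0,0,-5,0,255,0,0,-20,0,255,0,0,-40,0,255,0,0,0,0],
)

```text
t: 40.55
eef_pos: [458.7, 375.9, 74.3]
orientation: [0.723, 0.691, 0.003, 0.0]
force: [0.5, 1.3, -1.2]
gripper_width: 41.7
```

```bash
python3 held.py w21
```

```text
[457.9 375.6  71.9] 41.6 [0.723 0.691 0.003 0.   ] [-0.94  0.56  0.26  1.83 -0.2   0.77  0.95]
held pts 7980 tool min [-24.  -19.4 -22. ] max [24. 25. -6.] topz med -12.4
plane [ 1.0000e-03  1.0000e-03 -1.2402e+01]
[[-14, np.float64(-22.6), np.float64(21.0)], [-9, np.float64(-24.0), np.float64(24.0)], [-4, np.float64(-21.7), np.float64(20.3)], [1, np.float64(-21.7), np.float64(20.3)]]
foot end y -18.9
```

>>> step_arm(
  increments=[255,-20,-9,0,-0.016,255,-36,0,0,0,255,-39,0,0,0,255,-39,0,0,0,255,-39,0,0,0],
)

```text
t: 41.02
eef_pos: [441.1, 200.2, 68.1]
orientation: [0.717, 0.697, -0.0, 0.0]
force: [1.9, -0.2, -1.3]
gripper_width: 41.7
```

>>> step_arm(
  increments=[255,-39,0,0,0,255,-39,0,0,0,255,-39,0,0,0,255,-39,0,0,0,255,-39,0,0,0],
)

```text
t: 41.43
eef_pos: [435.4, 5.2, 68.3]
orientation: [0.717, 0.697, -0.0, -0.0]
force: [2.4, -0.9, -2.1]
gripper_width: 41.6
```

>>> step_arm(
  increments=[255,-39,0,0,0,255,-33,0,0,0,255,0,0,30,0,255,0,0,20,0,255,0,0,0,0],
)

```text
t: 41.85
eef_pos: [431.8, -65.5, 15.7]
orientation: [0.718, 0.696, -0.002, -0.002]
force: [-1.4, 0.2, -2.4]
gripper_width: 41.6
```

```bash
python3 held.py w22;python3 -c "
from tgt import *
goto(env.observe(),[437,-66.1])"
```

```text
[432.5 -65.2  17.3] 41.5 [ 0.718  0.696 -0.001 -0.001] [-0.17  0.47  0.29  2.21 -0.28  0.5   1.88]
held pts 8121 tool min [-24.  -20.6 -22. ] max [24. 25. -6.] topz med -8.5
plane [ 1.000e-03  5.000e-03 -8.495e+00]
[[-14, np.float64(-23.3), np.float64(20.3)], [-9, np.float64(-22.2), np.float64(19.8)], [-4, np.float64(-22.2), np.float64(19.8)], [1, np.float64(-22.2), np.float64(19.8)]]
foot end y -20.4
tool shift [-0.7  4.5 -0. ] yaw now 88.25
```

View pics/w22.png

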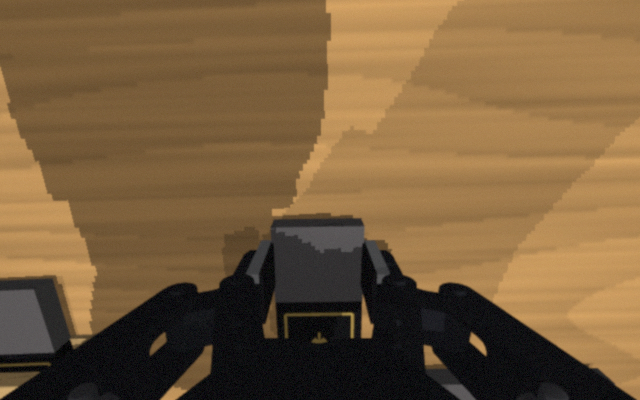

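>>> step_arm(
  increments=[255,-1,0,4,0,255,0,15,0,0,255,0,15,0,0,255,0,10,0,0,255,0,0,0,0],
)

```text
t: 42.32
eef_pos: [476.4, -66.9, 15.5]
orientation: [0.717, 0.697, 0.001, 0.001]
force: [0.6, 0.6, -2.0]
gripper_width: 41.6
```

>>> step_arm(
  increments=[255,0,15,0,0,255,0,15,0,0,255,0,15,0,0,255,0,3,0,0,255,0,0,0,0],
)

```text
t: 42.73
eef_pos: [522.1, -68.4, 14.8]
orientation: [0.717, 0.697, 0.0, 0.0]
force: [-0.7, -0.2, -3.0]
gripper_width: 41.9
```

>>> step_arm(
  increments=[255,0,4,3,0,255,0,3,3,0,255,0,2,2,0,255,0,0,0,0],
)

```text
t: 43.07
eef_pos: [530.8, -68.8, 6.2]
orientation: [0.718, 0.696, -0.0, -0.0]
force: [0.2, 1.7, 2.3]
gripper_width: 42.0
```

>>> step_arm(
  increments=[255,0,2,0,0,255,0,1,0,0,255,0,1,0,0,255,0,0,0,0],
)

```text
t: 43.4
eef_pos: [533.1, -69.0, 6.3]
orientation: [0.718, 0.696, -0.001, -0.002]
force: [-12.8, 1.4, 9.3]
gripper_width: 41.7
```

Contact at 533.1, as expected. Release, lift and look.

>>> step_arm(
  increments=[255,0,1,0,0,255,0,0,0,0,255,0,-2,0,0,65,0,0,0,0,65,0,0,0,0],
)

```text
t: 43.82
eef_pos: [534.2, -69.1, 6.7]
orientation: [0.718, 0.696, 0.0, 0.0]
force: [0.3, 0.8, -0.1]
gripper_width: 63.2
```

>>> step_arm(
  increments=[65,0,0,0,0,65,0,0,-40,0,65,0,0,-40,0,65,0,-10,-40,0,65,0,-10,-35,0],
)

```text
t: 44.23
eef_pos: [514.0, -68.6, 163.8]
orientation: [0.718, 0.696, 0.0, 0.001]
force: [0.5, 0.5, 1.2]
gripper_width: 63.7
```

>>> step_arm(
  increments=[255,0,0,-40,0,255,0,0,-20,0,255,0,0,0,0,255,0,0,0,0,255,0,0,0,0],
)

```text
t: 44.65
eef_pos: [513.7, -68.3, 220.9]
orientation: [0.718, 0.697, -0.0, -0.0]
force: [0.5, -0.5, -1.1]
gripper_width: 2.8
```

>>> step_arm(
  increments=[255,0,0,0,0,255,0,0,0,0],
)

```text
t: 44.82
eef_pos: [513.5, -68.4, 220.5]
orientation: [0.718, 0.696, -0.001, -0.001]
force: [-0.3, -0.1, -0.3]
gripper_width: -0.3
```

```bash
python3 - <<'E'
from tgt import *
c=cam('wrist');save(c,'w23.png');np.savez('w23.npz',**c);s=env.observe();print(s['eef_pos'],s['gripper_width'],s['orientation'].round(3));goto(s,[652.8,-28.5])
c=cam('top');save(c,'t23.png');np.savez('t23.npz',**c)
E
```

```text
[513.55402612 -68.41338388 220.60737707] -0.10268304783067247 [ 0.718  0.696 -0.001 -0.   ]
tool shift [ 44.1 138.   -0.2] yaw now 88.29
```

View pics/w23.png

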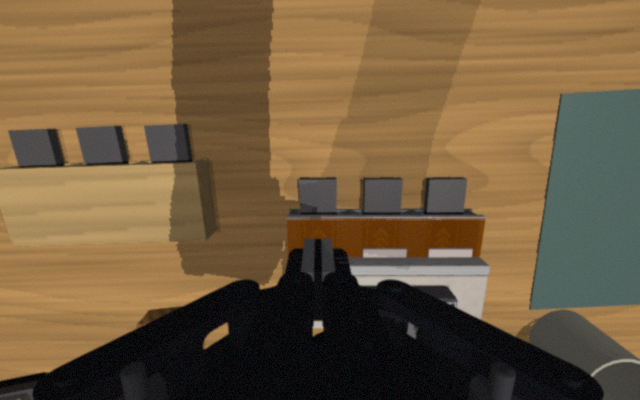

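View pics/t23.png

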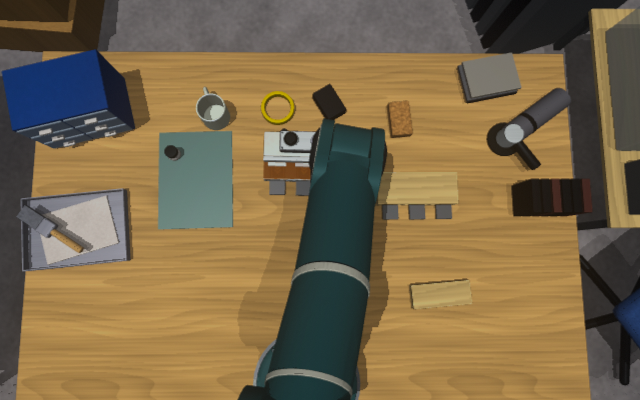

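All three feet stick out evenly from the rack ((37,147), (102,145), (168,143)) and from the unit ((318,195), (382,195), (446,195)). Checking the numbers before pressing START.

```bash
python3 - <<'E'
from meas import *
c=dict(np.load('w23.npz'));P=cloud(c);im=c['pixels']
g=cv2.cvtColor(im,cv2.COLOR_RGB2GRAY)
for n,b,z0,z1 in [('u-',(295,340,172,208),13,20),('u0',(360,405,172,208),13,20),('u+',(422,470,172,208),13,20),('r-',(8,65,122,164),13,20),('r0',(75,130,122,164),13,20),('r+',(143,192,120,162),13,20)]: rect(P,n,b,z0,z1)
# near-end column of each foot (row edge), on z=16
for n,u,v0,v1 in [('u-',318,165,195),('u0',382,165,195),('u+',446,165,195),('r-',35,118,145),('r0',100,115,145),('r+',167,112,145)]:
    col=g[v0:v1,u-8:u+9].mean(1);k=np.argmin(np.diff(col))+v0+.5
    print(n,'end edge row',k,onz(c,[[u,k]],16).round(1))
E
```

```text
u- 1082 c [530.5 -70.1] size [34.4 43.9] longdir 88.59 zmed 16.4 [513. -92.  13.] [548. -48.  18.]
u0 1087 c [532.6   6.5] size [34.5 44.2] longdir 87.98 zmed 16.3 [515. -16.  13.] [551.  29.  19.]
u+ 1105 c [534.9  81.5] size [34.8 44.4] longdir 89.05 zmed 16.3 [517.  59.  13.] [553. 104.  19.]
r- 1421 c [ 466.4 -391.1] size [38.5 47.2] longdir 88.4 zmed 16.6 [ 447. -415.   13.] [ 486. -368.   19.]
r0 1510 c [ 467.4 -315.2] size [41.8 45.6] longdir -89.71 zmed 16.6 [ 446. -338.   13.] [ 488. -292.   19.]
r+ 1491 c [ 467.6 -239. ] size [41.8 45. ] longdir -89.23 zmed 16.5 [ 447. -262.   13.] [ 488. -216.   19.]
u- end edge row 177.5 [[511.7 -69.1  16. ]]
u0 end edge row 176.5 [[512.7   5.2  16. ]]
u+ end edge row 176.5 [[514.9  79.5  16. ]]
r- end edge row 128.5 [[ 446.9 -382.9   16. ]]
r0 end edge row 126.5 [[ 446.9 -309.9   16. ]]
r+ end edge row 124.5 [[ 447. -235.   16.]]
```

Foot ends match the home positions: unit 513, 515 and 517, rack 447 for all three. Now START.

>>> step_arm(
  increments=[255,9,28,0,0,255,9,28,0,0,255,9,28,0,0,255,9,28,0,0,255,8,27,0,0],
)

```text
t: 45.33
eef_pos: [655.4, -27.8, 220.8]
orientation: [0.717, 0.697, -0.0, -0.0]
force: [0.1, 0.1, 0.9]
gripper_width: 0.3
```

>>> step_arm(
  increments=[255,0,0,35,0,255,0,0,35,0,255,0,0,20,0,255,0,0,5,0,255,0,0,0,0],
)

```text
t: 45.75
eef_pos: [653.4, -28.6, 125.0]
orientation: [0.718, 0.696, -0.001, -0.001]
force: [-0.5, 0.1, 0.4]
gripper_width: -0.1
```

>>> step_arm(
  increments=[255,0,0,0,0],
)

```text
t: 45.83
eef_pos: [654.7, -28.8, 127.6]
orientation: [0.718, 0.696, 0.0, 0.0]
force: [-0.8, -0.4, 0.3]
gripper_width: -0.1
```

>>> step_arm(
  increments=[255,0,0,8,0,255,0,0,6,0,255,0,0,4,0,255,0,0,2,0,255,0,0,0,0],
)

```text
t: 46.25
eef_pos: [654.5, -28.5, 106.7]
orientation: [0.718, 0.697, 0.0, 0.0]
force: [0.6, 0.4, 4.5]
gripper_width: 0.4
```

>>> step_arm(
  increments=[255,0,0,2,0,255,0,0,1,0,255,0,0,0,0],
)

```text
t: 46.5
eef_pos: [654.7, -28.5, 105.8]
orientation: [0.718, 0.697, 0.001, 0.0]
force: [-9.1, 1.7, 26.7]
gripper_width: -0.2
```

START bottomed out at 26.7 N. Backing off.

>>> step_arm(
  increments=[255,0,0,0,0,255,0,0,-20,0,255,0,0,-40,0,255,0,0,-40,0,255,0,0,-20,0],
)

```text
t: 46.92
eef_pos: [655.0, -28.9, 228.3]
orientation: [0.718, 0.696, 0.001, 0.001]
force: [0.4, 0.5, 0.7]
gripper_width: -0.1
```

>>> step_arm(
  increments=[255,0,-35,0,0,255,0,-40,0,0,255,0,-40,0,0,255,0,-25,0,0,255,0,0,0,0],
)

```text
t: 47.33
eef_pos: [510.1, -24.4, 223.8]
orientation: [0.718, 0.696, 0.0, -0.001]
force: [0.9, 0.3, 1.3]
gripper_width: -0.3
```

>>> step_arm(
  increments=[255,0,0,0,0,255,0,0,0,0,255,0,0,0,0],
)

```text
t: 47.58
eef_pos: [514.9, -24.4, 223.5]
orientation: [0.718, 0.697, -0.0, 0.0]
force: [-0.6, 0.1, -0.1]
gripper_width: 0.1
```

```bash
python3 - <<'E'
from meas import *
c=cam('scene');save(c,'s24.png');P=cloud(c)
print([P[v,u].round(0).tolist() for u,v in ((263,216),(279,230))])
c=cam('wrist');save(c,'w24.png');s=env.observe();print(s['eef_pos'],s['force'].round(1),s['t']);P=cloud(c)
m=(P[:,:,2]>107)&(P[:,:,2]<120)
for y in(42,-29):
    q=P[m&(np.hypot(P[:,:,0]-655,P[:,:,1]-y)<18)];print(y,len(q),np.median(q[:,2]) if len(q) else None)
c=cam('top');P=cloud(c);save(c,'t24.png')
m=(P[:,:,2]>100)&(P[:,:,2]<125)
for y in(42,-29):
    q=P[m&(np.hypot(P[:,:,0]-655,P[:,:,1]-y)<16)];print('top',y,len(q),np.median(q[:,2]) if len(q) else None)
E
```

```text
[[657.0, -19.0, 110.0], [663.0, 56.0, 113.0]]
[514.73316323 -24.47770693 223.25185078] [-0.2  0.4  0.4] 47.6833
42 4 112.14934002569905
-29 213 112.31757738344831
top 42 15 113.87612711035808
top -29 0 None
```

View pics/s24.png

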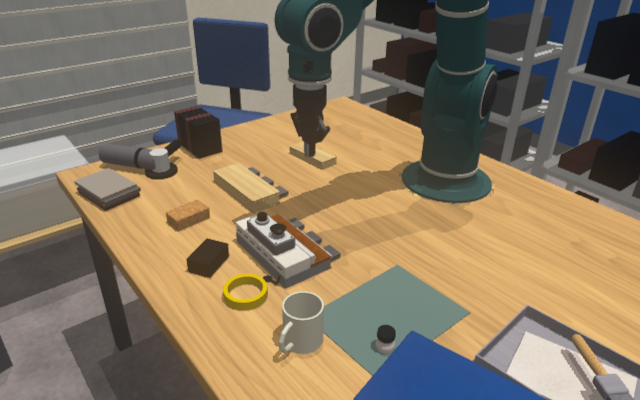

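View pics/w24.png

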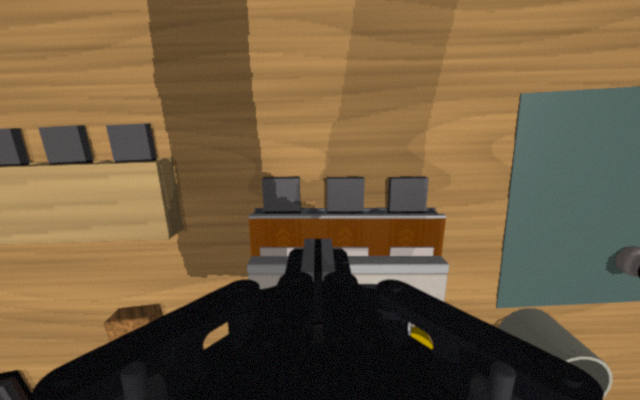

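The scene view shows both buttons up at (263,216) and (279,230), and all six feet are out of the rack and unit. The pot, mug and other bystanders are where they were, and the gripper is clear.

```bash
python3 -c "
from bench import env
print(env.hand_in())"
```

```text
the job is handed in; nothing more can be done
None
```

I carried out the whole job and handed it in at about t = 48 s of the 210 s allowed; the hand-in gives no verdict. I pressed STOP to its end stop, moved the three cured markers from the unit to the rack, put the three fresh markers in the unit, and pressed START to its end stop.

**Markers:** each one was pushed head first until it met the end wall, at about 10–30 N. In the last measured picture the foot ends were at x ≈ 447 mm for all three rack slots and about 513, 515 and 517 mm for the unit. These match the expected home positions, and all six lay level.

**Buttons:** both pushed back with about 27 N when pressed. Afterwards the scene and wrist pictures showed both up, at about 112–114 mm. The top view could not see START because the arm was in the way.

**Bystanders:** the paint pot, mug, tape roll, sanding block and offcut look where they were. I checked this by eye and did not measure it.

**What went less smoothly:**
- **Regrip:** I first gripped one fresh marker too high, so I set it back on the mat and gripped it again lower.
- **Apparent slip:** before each fresh marker went in, the depth reading showed it about 3.5 mm lower in the grip. I could not tell whether that was a real slip or a camera timing error. Each one still seated within about 1 mm of the expected position.

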